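# Clear a manicure desk: post the worn abrasives through the waste bin's slot

## Task

Clear the two worn-out abrasives, the wide cork slab and the narrow buffing block, off the manicure mat into the white waste bin through the slot in its top, so that both end up wholly inside. The slab is too wide to be posted the way it is picked up: first lay it leaning in the V of the low metal stand and let go of it, then take it again by its thickness and post it on edge. Leave the bottle and the two jars where they are.

Things in the scene. Friction and masses are not known exactly. Their poses are not given: they have to be found in the camera images.
- slab: Worn sanding slab of plain cork, a flat box 130 (its x) x 60 (its y) x 24 (its z) mm, about 0.12 kg (may vary by a third). Lies flat on the mat. Origin: centre of its underside, z up from there.
- slab_mid (a point): Centre of the slab's volume, 12 mm along the slab's z from its origin; axes as the slab.
- block: Worn buffing block, off-white, a box 90 (its x) x 28 (its y) x 36 (its z) mm, about 0.05 kg. Lies flat on the mat. Origin: centre of its underside.
- block_mid (a point): Centre of the block's volume, 18 mm above its origin.
- bin: White closed waste bin fixed on the desk, 170 (its x) x 220 (its y) x 140 mm tall (z). Its only opening is a slot in the top, 38 mm wide (along x) and 160 mm long (along y), centred, with walls 20 mm deep: below them the inside is 162 x 212 mm and 116 mm deep, floor 4 mm above the desk. Origin: centre of the underside.
- bin_slot (a point): Centre of the slot's mouth, 140 mm above the bin's origin, level with the top; axes as the bin.
- stand: Low bare-metal stand fixed on the desk, symmetrical. Two V-shaped ribs 10 mm thick stand at x = -42 and +42 mm (74 mm clear between them, for fingers) on 14 mm wide posts; base plate 115 x 70 x 6 mm. The V's inner bottom is 40 mm above the desk; its arms rise at 45 degrees to +y and -y, 40 mm long, 6 mm thick, tips at 68 mm. Origin: centre of the underside.
- stand_v (a point): Inner bottom of the V, midway between the ribs, 40 mm above the desk; x runs along the trough. Laid along x, the slab spans both ribs, its face on one pair of arms and a long narrow edge on the other pair: it leans at 45 degrees, to either side, its centre 13 mm to that side and 30 mm above this point.
- bottle: Amber bottle, 48 mm wide, 130 mm tall, loose: leave it alone. Origin: centre of its underside.
- jar: Low white jar with a black cap, 52 mm wide, 42 mm tall, loose: leave it alone. Origin: centre of its underside.
- jar2: Low clear jar with a white cap, 48 mm wide, 38 mm tall, loose: leave it alone. Origin: centre of its underside.

How it is judged:
By the outcome, as a careful person would: the job done as asked, in the order asked, and still so for the second after the job is handed in, with the robot touching nothing.
It also fails if it takes over 67 s, if anything falls off the work surface, if the arm or the gripper's body presses on something with over 40 N, if the wrist force passes 120 N, or if a joint passes its speed limit or range.

## Robot

A 6-joint arm with a two-finger parallel gripper is mounted at the origin on the work surface. World frame = base frame: x ahead of the robot, y to its left, z up, the work surface at z = 0. Lengths are in mm, angles in rad, forces in N, time in s.
With the tool pointing down it reaches from about 250 to 775 mm from the base axis. Payload 8.9 kg.
Tool frame: the origin (TCP) lies midway between the tips of the shut fingers; the grasp point (between the pads) lies 19 mm behind it; z points along the fingers, y is the direction in which the jaws open and shut (so a half turn about z gives the same grasp; the last joint's range is limited). The gripper opens to 85 mm and grips with 20 to 120 N. Pads are 22 mm wide; open, the fingers measure 114 mm over their backs; the gripper's body (76 mm by 85 mm) begins 54 mm behind the grasp point. The pads swing forward as they close: fully open they stand 13 mm farther back than shut.
Start: joints at [1.105, 0.291, -0.153, 1.127, 0, 1.431], TCP at [168.526, 497.215, 231.305] pointing down, gripper open.
Joint ranges: [-2.52, 2.52], [-0.91, 1.74], [-1.3, 1.37], [-1.96, 2.02], [-1.52, 1.47], [-3.14, 3.14]. Speed limits (rad/s): [2.22, 2.22, 2.79, 3.14, 3.14, 3.14].

## Interface

Orientations are given as a unit quaternion [w, x, y, z].
In Python, from rig import manip, eyes, workorder, finder gives the robot as it stands. The module is installed in compiled form; this text tells all that it offers.
- The arm moves only by the tool send_rows, never from a script. Its argument "deltas" is a list that holds one entry, the list of rows, each a list of 5 numbers: the opening, from 0 (shut) to 1 (fully open), then the shift along the tool's x, y, z in cm, then the turn about the tool's z in degrees. In form: [[[claw, tx, ty, tz, twist], ...]]. A call has 1 to 20 rows; each row shifts and turns the commanded pose from where the row before left it, along the tool's axes as they then stand; what a row does not reach is not made up. A row lasts 1/12 s, in which the tool goes at most 41.7 mm and 7.16 degrees, less where a joint would pass 70% of its speed; a pose out of reach is approached as far as the arm can. A call is refused whole if a number of a shift passes 4.17 or a number of a turn 7.16, either way. A call with a gripper value outside its range is refused whole. The fingers move at their own pace and stop on an object; "force" is the grip in N (left out, the last holds). Time passes only in rows, so rows that do not move let the fingers close. It gives the time, the measured TCP pose, the force and the opening at its end, in the units of the state.
- manip.read_state(): the state, without advancing time (a new reading comes with each control period).
- eyes.read_camera(name): name is "scene" or "side" or "wrist"; returns a dict with "frame" (384x512x3 uint8, blue, green, red), "fx", "fy", "cx", "cy" (pixels), "D" ([k1, k2, p1, p2, k3] as OpenCV has them; the pictures are not rectified), "camera_from_world" (4x4, takes a point from world to camera coordinates). Camera axes: x right, y up, looking along -z (the intrinsics and any distortion apply to the point x, -y, -z); pixel columns grow to the right and rows downward; lengths in mm; the calibration is good to about 2 mm. A picture is of the moment at which its call begins. There is no depth.
- workorder.finish_job(): hands the job in, once; it reports no verdict.
Trained networks look in a picture, given as the dict that the camera call returned (one of the last four; its "shot" number tells which), for a name from the list of things; names that differ only in an ending like _2 or _b are one class to them, and where a whole thing is asked for, a point or a joint stands for the part that bears it (a point fixed in the world has none). Each returns a list of dicts, best first, with "score" (0 to 1); they miss things now and then, are a little off and sometimes report something else, mostly with a low value. They report only what shows in the picture. A call takes as long as a camera call.
- finder.boxes_of(picture, thing): "at" ([column, row] in pixels, amid what is visible of it).
- finder.outline_of(picture, thing): "region" (384x512 bool, what is visible of it) and "at" ([column, row] in pixels, amid what is visible of it).
The state is a dict: "clock": time; "joint_pos": joint angles; "joint_vel": joint speeds; "joint_torque": joint torques, N m; "tcp_pos": TCP position; "orientation": TCP orientation; "ft_force": force on the tool from outside, world axes, zero at the start; "wrist_torque": the same for the moment, N m; "width": finger opening in mm.
Only numpy, scipy, OpenCV 4.12 (cv2) and the standard library are available. Lean on these libraries where they do the work, as an engineer would, in place of code of your own. Each camera call takes 0.05 s, during which the arm holds its last target.

## Working session

There is one attempt and no reset: what is moved stays moved. The work goes in short steps, Python scripts to look and compute and a tool call to move; the robot and the scene stay as the last step left them, time stands still between calls to the robot, and variables do not carry over. Pictures are saved under pics/ and viewed, and the job is handed in when it is done.

Besides the shell and the picture viewer there is one more tool, called by a JSON object that holds its "method" and its "body". send_rows: Moves the arm, as the interface text tells. Its arguments: {"type":"object","properties":{"deltas":{"type":"array","items":{"type":"array","items":{"type":"array","items":{"type":"number"}}}},"force":{"type":"number"}},"required":["deltas"]}

```bash
mkdir -p pics
cat > h.py <<'E'
import numpy as np, cv2
from rig import manip, eyes, workorder, finder
def snap(n,f):
    p=eyes.read_camera(n); cv2.imwrite('pics/'+f+'.png',p['frame']); return p
def K(p): return np.array([[p['fx'],0,p['cx']],[0,p['fy'],p['cy']],[0,0,1.]])
def proj(p,X):
    X=np.atleast_2d(X).astype(float);T=np.array(p['camera_from_world']);c=X@T[:3,:3].T+T[:3,3]
    c=c*[1,-1,-1]
    return cv2.projectPoints(c,np.zeros(3),np.zeros(3),K(p),np.array(p['D'],float))[0][:,0]
def ray(p,uv,z):
    T=np.array(p['camera_from_world']);uv=np.atleast_2d(uv).astype(float)
    n=cv2.undistortPoints(uv[:,None],K(p),np.array(p['D'],float))[:,0]
    d=np.c_[n[:,0],-n[:,1],-np.ones(len(n))]@T[:3,:3]
    o=-T[:3,:3].T@T[:3,3]
    return o+d*((z-o[2])/d[:,2])[:,None]
def st():
    s=manip.read_state()
    for k in ('clock','tcp_pos','orientation','ft_force','width','joint_pos'): print(k,np.round(s[k],3))
    return s
E
python3 - <<'E'
from h import *
st()
for n in('scene','side','wrist'):
    p=snap(n,n+'0');T=np.array(p['camera_from_world']);print(n,-T[:3,:3].T@T[:3,3])
    for t in ['slab','block','bin','stand','bottle','jar','jar2']:
        r=finder.boxes_of(p,t)
        print(t,[(np.round(x['at']),round(x['score'],2),ray(p,x['at'],20).round()[0][:2]) for x in r[:2]])
E
```

```text
clock 0.0
tcp_pos [168.336 496.818 230.717]
orientation [-0.     0.163  0.987 -0.001]
ft_force [-0.353  0.205 -0.507]
width 85.024
joint_pos [ 1.105  0.291 -0.154  1.127 -0.     1.431]
scene [1289.79321102 -145.82221573  677.55416021]
slab [(array([238., 223.]), 0.91, array([502., -31.]))]
block [(array([237., 271.]), 0.95, array([642., -55.]))]
bin [(array([117., 220.]), 0.65, array([ 446., -283.]))]
stand [(array([359., 209.]), 0.95, array([500., 240.]))]
bottle [(array([362., 263.]), 0.69, array([664., 186.])), (array([359., 210.]), 0.35, array([503., 239.]))]
jar [(array([302., 187.]), 0.72, array([396., 139.])), (array([186., 205.]), 0.51, array([ 419., -135.]))]
jar2 [(array([302., 187.]), 0.72, array([396., 139.])), (array([186., 205.]), 0.51, array([ 419., -135.]))]
side [ 235.38190037 -351.20179378  675.83631356]
slab [(array([252., 247.]), 0.67, array([471., -37.])), (array([186., 169.]), 0.34, array([475., 243.]))]
block [(array([315., 214.]), 0.68, array([635., -55.])), (array([259., 304.]), 0.42, array([ 406., -145.]))]
bin []
stand [(array([188., 171.]), 0.92, array([475., 233.]))]
bottle [(array([275., 139.]), 0.97, array([723., 193.]))]
jar [(array([174., 211.]), 0.73, array([387., 145.])), (array([258., 304.]), 0.73, array([ 404., -145.]))]
jar2 [(array([174., 211.]), 0.73, array([387., 145.])), (array([258., 304.]), 0.73, array([ 404., -145.]))]
wrist [ 88.08027398 524.11417165 373.81112646]
slab [(array([179., 357.]), 0.2, array([428., 288.]))]
block []
bin []
stand [(array([177., 357.]), 0.52, array([426., 285.]))]
bottle []
jar []
jar2 []
```

View pics/scene0.png

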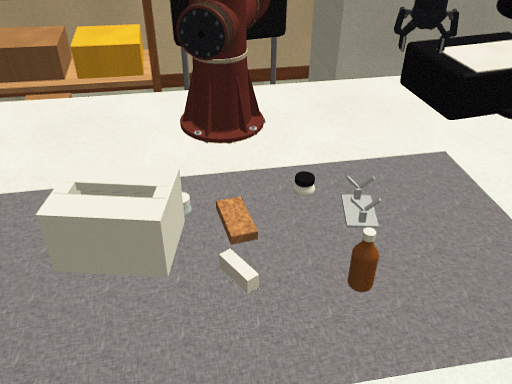

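View pics/side0.png

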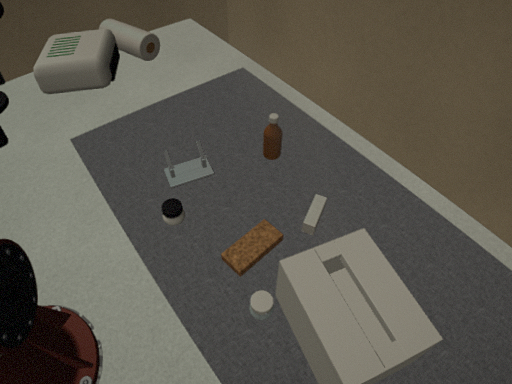

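```bash
cat > fit.py <<'E'
from h import *
from scipy.optimize import minimize
def box(x0,x1,y0,y1,z0,z1): return np.array([[x,y,z] for x in(x0,x1) for y in(y0,y1) for z in(z0,z1)],float)
def arm(s,xc):
    # arm plate: inner face from (0,40) at 45deg
    P=[(0,40),(28.3*s,68.3),(28.3*s+4.2*s,64),(0,31.5)]
    return np.array([[xc+dx,y,z] for dx in(-5,5) for y,z in P],float)
M={'slab':[box(-65,65,-30,30,0,24)],'block':[box(-45,45,-14,14,0,36)],'bin':[box(-85,85,-110,110,0,140)],
 'stand':[box(-57.5,57.5,-35,35,0,6)]+[arm(s,x) for s in(1,-1) for x in(-42,42)]+[box(x-5,x+5,-7,7,6,36) for x in(-42,42)]}
def place(P,q):
    c,s=np.cos(q[2]),np.sin(q[2]);return P@np.array([[c,s,0],[-s,c,0],[0,0,1]])+[q[0],q[1],0]
S=3
def sil(p,parts,q):
    m=np.zeros((384*S,512*S),np.uint8)
    for P in parts:
        u=(proj(p,place(P,q))+.5)*S-.5
        cv2.fillConvexPoly(m,cv2.convexHull(u.astype(np.float32)).round().astype(np.int32),1)
    return m
def fit(name,pm,q0):
    ms=[(p,cv2.resize(m.astype(np.uint8),None,fx=S,fy=S,interpolation=cv2.INTER_NEAREST)) for p,m in pm]
    def cost(q):
        t=0
        for p,m in ms:
            a=sil(p,M[name],q);t+=1-(a&m).sum()/max(1,(a|m).sum())
        return t/len(ms)
    best=None
    for y in q0[2]:
        q=np.array([q0[0],q0[1],y])
        r=minimize(cost,q,method='Nelder-Mead',options=dict(initial_simplex=[q,q+[20,0,0],q+[0,20,0],q+[0,0,.25]],maxiter=200))
        if best is None or r.fun<best.fun: best=r
    return best.x,best.fun
E
cat > a.py <<'E'
from fit import *
ps=snap('scene','s1');pd=snap('side','d1')
vis={'s':ps['frame'].copy(),'d':pd['frame'].copy()}
yaws=np.arange(0,np.pi,.4)
for n,q in [('slab',(490,-35)),('block',(640,-55)),('stand',(490,238)),('bin',(500,-260))]:
    pm=[]
    for k,p in(('s',ps),('d',pd)):
        r=[x for x in finder.outline_of(p,n) if x['score']>.5]
        print(n,k,len(r),r and r[0]['region'].sum())
        if r: pm.append((p,r[0]['region'])); 
    if not pm: continue
    for sub in ([pm] if len(pm)==1 else [pm,pm[:1],pm[1:]]):
        x,f=fit(n,sub,(*q,yaws)); print(n,len(sub),x.round(3),round(f,3))
        if sub is pm:
            for k,p in(('s',ps),('d',pd)):
                m=sil(p,M[n],x); c,_=cv2.findContours(cv2.resize(m,(512,384)),cv2.RETR_EXTERNAL,cv2.CHAIN_APPROX_NONE)
                cv2.drawContours(vis[k],c,-1,(0,255,0),1)
            if n=='bin':
                for k,p in(('s',ps),('d',pd)):
                    u=proj(p,place(np.array([[-19,-80,140],[19,-80,140],[19,80,140],[-19,80,140.]]),x)).round().astype(int);cv2.polylines(vis[k],[u],True,(0,0,255))
for k in vis: cv2.imwrite(f'pics/v{k}.png',cv2.resize(vis[k],(800,600)))
E
python3 a.py
```

```text
slab s 1 1322
slab d 1 1873
slab 2 [475.824 -33.243   3.262] 0.053
slab 1 [ 4.77166e+02 -3.28780e+01  1.06000e-01] 0.068
slab 1 [ 4.75779e+02 -3.37990e+01  1.09000e-01] 0.037
block s 1 1033
block d 1 510
block 2 [ 6.38774e+02 -5.23270e+01  5.19000e-01] 0.086
block 1 [ 6.39024e+02 -5.23580e+01  4.87000e-01] 0.053
block 1 [638.282 -52.775   3.681] 0.112
stand s 1 1258
stand d 1 1072
stand 2 [482.709 248.02    2.921] 0.081
stand 1 [484.686 247.611   2.913] 0.067
stand 1 [ 4.81883e+02  2.47662e+02 -2.23000e-01] 0.069
bin s 1 14324
bin d 1 16788
bin 2 [ 502.7   -270.956    2.885] 0.014
bin 1 [ 503.396 -270.453    2.88 ] 0.015
bin 1 [ 502.534 -271.703    2.89 ] 0.011
```

View pics/vs.png

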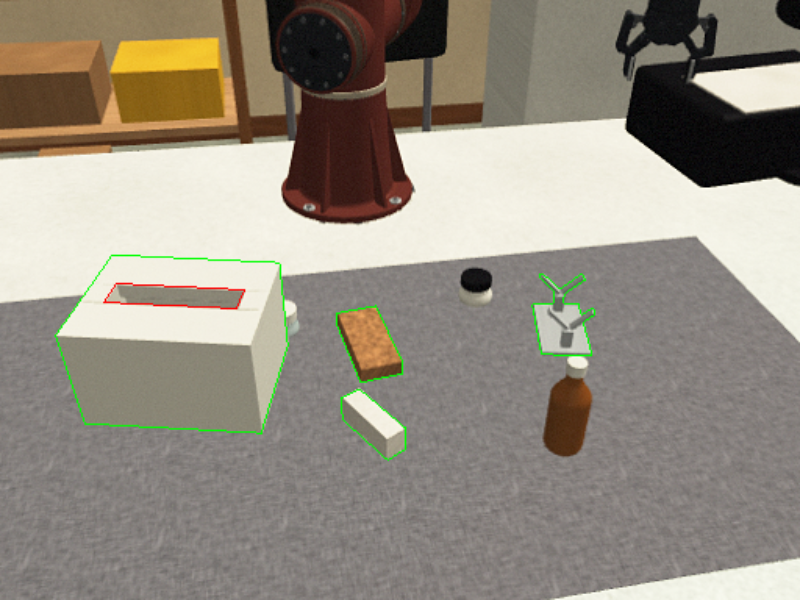

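View pics/vd.png

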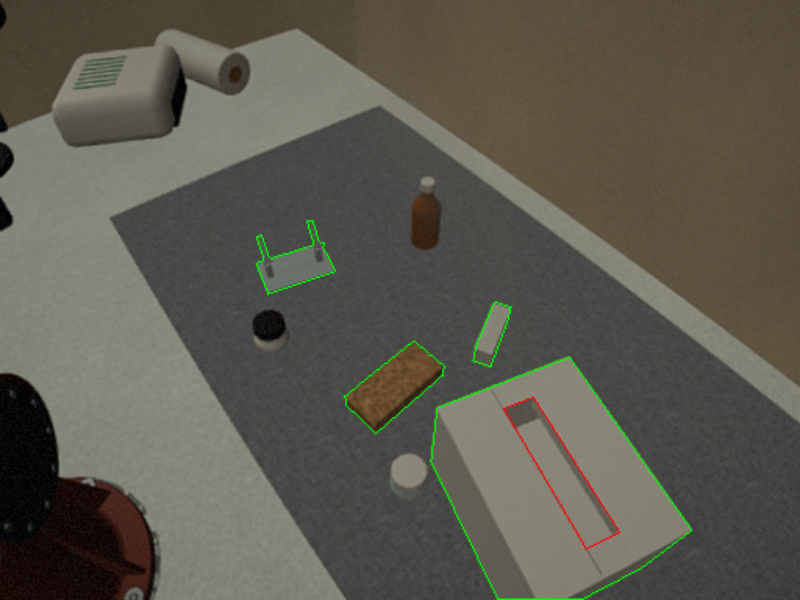

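```bash
cat > plan.py <<'E'
from h import *
from scipy.spatial.transform import Rotation as R
def cur():
    s=manip.read_state();q=s['orientation'];r=R.from_quat([q[1],q[2],q[3],q[0]]).as_matrix()
    return np.array(s['tcp_pos']),r,s
def delta(tx,psi=None):
    "tool shift in cm (before twist) and twist deg needed; psi=world angle of tool y"
    p,r,s=cur();d=r.T@(np.array(tx,float)-p)/10
    y=np.arctan2(r[1,1],r[0,1]);tw=0
    if psi is not None:
        w=(psi-y+np.pi/2)%np.pi-np.pi/2; tw=-np.degrees(w)
    print('clock %.2f shift cm'%s['clock'],d.round(2),'twist',round(tw,2),'psi',round(y,4),'tcp',p.round(1),'tilt',r[:,2].round(3),'w',round(s['width'],1),'q6',round(s['joint_pos'][5],2))
    return d,tw
E
python3 -c "
from plan import *
delta((476,-33.4,150),1.684)"
```

```text
clock 1.70 shift cm [-46.15 -40.38   8.13] twist -25.21 psi 1.244 tcp [168.5 497.2 231.3] tilt [ 0. -0. -1.] w 85.6 q6 1.43
```

{"method": "send_rows", "body": {"deltas": [[[1, -2.31, -2.02, 0.1, 0], [1, -2.31, -2.02, 0.1, 0], [1, -2.31, -2.02, 0.1, 0], [1, -2.31, -2.02, 0.1, 0], [1, -2.31, -2.02, 0.1, 0], [1, -2.31, -2.02, 0.1, 0], [1, -2.31, -2.02, 0.1, 0], [1, -2.31, -2.02, 0.1, 0], [1, -2.31, -2.02, 0.1, 0], [1, -2.31, -2.02, 0.1, 0], [1, -2.31, -2.02, 0.1, 0], [1, -2.31, -2.02, 0.1, 0], [1, -2.31, -2.02, 0.1, 0], [1, -2.31, -2.02, 0.1, 0], [1, -2.31, -2.02, 0.1, 0], [1, -2.31, -2.02, 0.1, 0], [1, -2.31, -2.02, 0.1, 0], [1, -2.31, -2.02, 0.1, 0], [1, -2.31, -2.02, 0.1, 0], [1, -2.31, -2.02, 0.1, 0]]]}}

```text
clock: 3.37
tcp_pos: [477.0, -35.3, 211.3]
orientation: [0.0, 0.163, 0.987, 0.0]
ft_force: [-0.2, 0.9, -0.5]
width: 85.6
```

{"method": "send_rows", "body": {"deltas": [[[1, 0, 0, 1.5, -6.3], [1, 0, 0, 1.5, -6.3], [1, 0, 0, 1.5, -6.3], [1, 0, 0, 1.5, -6.3], [1, 0, 0, 0, 0], [1, 0, 0, 0, 0]]]}}

```text
clock: 3.87
tcp_pos: [475.9, -33.6, 151.1]
orientation: [-0.001, -0.055, 0.998, 0.0]
ft_force: [-0.7, 0.3, 1.5]
width: 85.4
```

```bash
python3 -c "
from plan import *
p=snap('wrist','w1')
delta((476,-33.4,4),1.684)
u=proj(p,[[476+a,-33.4+b,24] for a,b in [(-65*.9936+30*.1128,-65*.1128-30*.9936),(65*.9936+30*.1128,65*.1128-30*.9936),(65*.9936-30*.1128,65*.1128+30*.9936),(-65*.9936-30*.1128,-65*.1128+30*.9936)]])
f=p['frame'].copy();cv2.polylines(f,[u.round().astype(int)],True,(0,255,0));cv2.imwrite('pics/w1b.png',f)"
```

```text
clock 3.92 shift cm [ 0.05  0.04 14.78] twist -0.23 psi 1.6801 tcp [476.5 -33.7 151.8] tilt [ 0. -0. -1.] w 85.6 q6 -0.33
```

View pics/w1b.png

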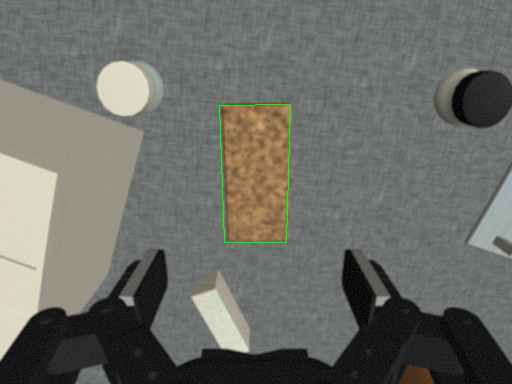

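{"method": "send_rows", "body": {"deltas": [[[1, 0, 0, 2, 0], [1, 0, 0, 2, 0], [1, 0, 0, 2, 0], [1, 0, 0, 2, 0], [1, 0, 0, 2, 0], [1, 0, 0, 2, 0], [1, 0, 0, 1.5, 0], [1, 0, 0, 1, 0], [1, 0, 0, 0.2, 0], [1, 0, 0, 0, 0]]], "force": 40}}

```text
clock: 4.75
tcp_pos: [476.8, -33.7, 4.7]
orientation: [0.0, -0.056, 0.998, -0.0]
ft_force: [0.2, 0.4, 0.5]
width: 85.6
```

{"method": "send_rows", "body": {"deltas": [[[0, 0, 0, 0, 0], [0, 0, 0, 0, 0], [0, 0, 0, 0, 0], [0, 0, 0, 0, 0], [0, 0, 0, 0, 0], [0, 0, 0, 0, 0], [0, 0, 0, 0, 0], [0, 0, 0, 0, 0]]], "force": 40}}

```text
clock: 5.42
tcp_pos: [477.3, -33.7, 5.6]
orientation: [0.001, -0.056, 0.998, -0.0]
ft_force: [-1.4, 1.4, 8.1]
width: 58.8
```

{"method": "send_rows", "body": {"deltas": [[[0, 0, 0, -1, 0], [0, 0, 0, -2, 0], [0, 0, 0, -2, 0], [0, 0, 0, -2, 0], [0, 0, 0, -2, 0], [0, 0, 0, -2, 0], [0, 0, 0, -2, 0], [0, 0, 0, -2, 0], [0, 0, 0, 0, 0], [0, 0, 0, 0, 0]]]}}

```text
clock: 6.25
tcp_pos: [477.3, -33.9, 155.6]
orientation: [0.001, -0.056, 0.998, -0.0]
ft_force: [-0.2, -0.1, -1.4]
width: 59.2
```

```bash
python3 -c "
from plan import *
s=snap('scene','s2');snap('side','d2');snap('wrist','w2')
y=-.225+np.pi/2
delta((483+16*np.cos(y),248+16*np.sin(y),150),y)
print(manip.read_state()['ft_force'])
f=[cv2.imread('pics/%s2.png'%k) for k in 'dw'];cv2.imwrite('pics/c2.png',cv2.resize(np.hstack(f),(800,300)))
"
```

```text
clock 6.40 shift cm [-4.43 29.41  0.36] twist 19.36 psi 1.6837 tcp [475.7 -33.6 153.6] tilt [-0.001  0.    -1.   ] w 58.8 q6 -0.34
[-1.03705289  0.24698785 -1.46687743]
```

View pics/c2.png

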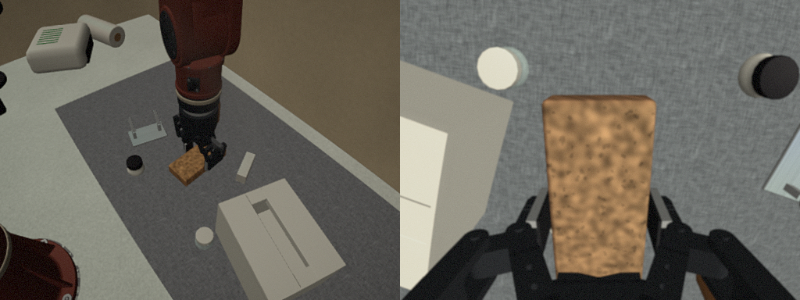

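{"method": "send_rows", "body": {"deltas": [[[0, -0.32, 2.1, 0, 0], [0, -0.32, 2.1, 0, 0], [0, -0.32, 2.1, 0, 0], [0, -0.32, 2.1, 0, 0], [0, -0.32, 2.1, 0, 0], [0, -0.32, 2.1, 0, 0], [0, -0.32, 2.1, 0, 0], [0, -0.32, 2.1, 0, 0], [0, -0.32, 2.1, 0, 0], [0, -0.32, 2.1, 0, 0], [0, -0.32, 2.1, 0, 0], [0, -0.32, 2.1, 0, 0], [0, -0.32, 2.1, 0, 0], [0, -0.32, 2.1, 0, 0], [0, 0, 0, 0, 6.45], [0, 0, 0, 0, 6.45], [0, 0, 0, 0, 6.45], [0, 0, 0, 0, 0], [0, 0, 0, 0, 0]]]}}

```text
clock: 7.98
tcp_pos: [487.2, 263.3, 153.4]
orientation: [-0.001, 0.11, 0.994, -0.0]
ft_force: [0.4, -0.4, -0.4]
width: 58.9
```

```bash
python3 -c "
from plan import *
y=-.225+np.pi/2
delta((483+16*np.cos(y),248+16*np.sin(y),75),y)
snap('wrist','w3')
"
```

```text
clock 7.98 shift cm [0.06 0.03 7.84] twist 0.21 psi 1.3495 tcp [487.2 263.3 153.4] tilt [-0.001 -0.001 -1.   ] w 58.9 q6 0.58
```

View pics/w3.png

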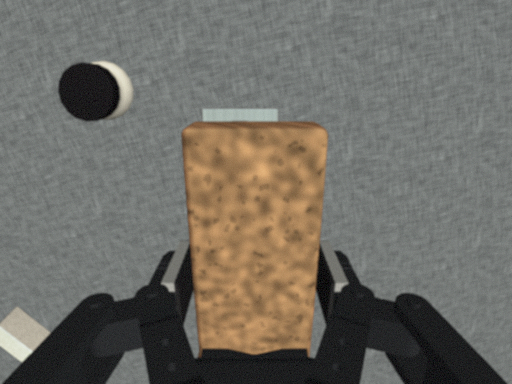

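{"method": "send_rows", "body": {"deltas": [[[0, 0, 0, 1.5, 0], [0, 0, 0, 1.5, 0], [0, 0, 0, 1.5, 0], [0, 0, 0, 1.5, 0], [0, 0, 0, 1, 0], [0, 0, 0, 0.6, 0], [0, 0, 0, 0, 0], [0, 0, 0, 0, 0]]]}}

```text
clock: 8.7
tcp_pos: [487.8, 263.4, 78.5]
orientation: [-0.0, 0.112, 0.994, -0.0]
ft_force: [0.5, 0.6, -0.8]
width: 59.1
```

```bash
python3 -c "
from plan import *
delta((487,263,75))
snap('scene','s4');snap('side','d4')
f=[cv2.imread('pics/s4.png')[100:300,230:480],cv2.imread('pics/d4.png')[60:260,80:330]];cv2.imwrite('pics/c4.png',cv2.resize(np.hstack(f),(800,320)))
print(manip.read_state()['ft_force'])
"
```

```text
clock 8.70 shift cm [ 0.07 -0.06  0.35] twist 0 psi 1.3468 tcp [487.8 263.4  78.5] tilt [-0. -0. -1.] w 59.1 q6 0.59
[-0.31317203  0.97934499 -1.41154696]
```

View pics/c4.png

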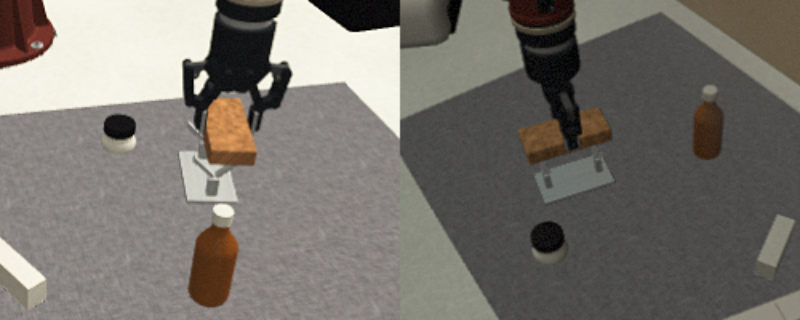

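{"method": "send_rows", "body": {"deltas": [[[0, 0, 0, 0.2, 0], [0, 0, 0, 0.2, 0], [0, 0, 0, 0, 0]]]}}

```text
clock: 9.05
tcp_pos: [487.7, 263.5, 74.3]
orientation: [0.0, 0.112, 0.994, 0.0]
ft_force: [-0.3, -0.1, -2.0]
width: 59.0
```

{"method": "send_rows", "body": {"deltas": [[[1, 0, 0, 0, 0], [1, 0, 0, 0, 0], [1, 0, 0, 0, 0], [1, 0, 0, 0, 0], [1, 0, 0, 0, 0], [1, 0, 0, 0, 0]]]}}

```text
clock: 9.55
tcp_pos: [487.8, 263.5, 74.4]
orientation: [0.0, 0.112, 0.994, 0.0]
ft_force: [0.1, 1.0, 1.0]
width: 85.2
```

```bash
python3 -c "
from plan import *
delta((487,263,75))
snap('scene','s5');snap('side','d5');snap('wrist','w5')
f=[cv2.imread('pics/s5.png')[100:300,230:480],cv2.imread('pics/d5.png')[60:260,80:330],cv2.imread('pics/w5.png')[:,100:400]];f[2]=cv2.resize(f[2],(156,200));cv2.imwrite('pics/c5.png',cv2.resize(np.hstack(f),(800,244)))
print(manip.read_state()['ft_force'])
"
```

```text
clock 9.55 shift cm [ 0.07 -0.06 -0.06] twist 0 psi 1.3461 tcp [487.8 263.5  74.4] tilt [ 0.  0. -1.] w 85.2 q6 0.59
[ 0.19362448 -0.39433702  0.30525144]
```

View pics/c5.png

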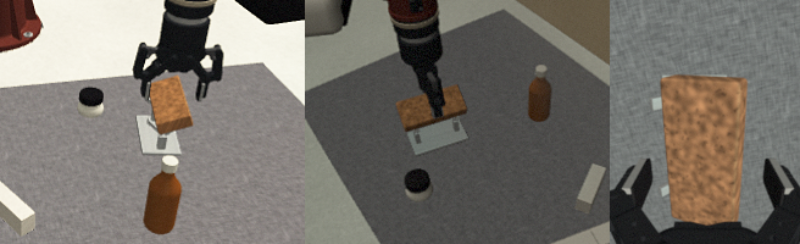

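{"method": "send_rows", "body": {"deltas": [[[1, 0, 0, -1.5, 0], [1, 0, 0, -2, 0], [1, 0, 0, -2.5, 0], [1, 0, 0, -2.5, 0], [1, 0, 0, -2.5, 0], [1, 0, 0, 0, 0]]]}}

```text
clock: 10.2
tcp_pos: [490.1, 264.4, 189.0]
orientation: [0.003, 0.112, 0.994, 0.002]
ft_force: [0.8, -0.3, 0.1]
width: 85.4
```

```bash
cat > look.py <<'E'
import sys
from plan import *
n=sys.argv[1]
delta((487,263,75))
snap('scene','s'+n);snap('side','d'+n)
f=[cv2.imread('pics/s%s.png'%n)[140:240,310:430],cv2.imread('pics/d%s.png'%n)[100:200,130:250]];cv2.imwrite('pics/c%s.png'%n,cv2.resize(np.hstack(f),(800,333),interpolation=cv2.INTER_CUBIC))
print(manip.read_state()['ft_force'])
E
python3 look.py 6
```

```text
clock 10.20 shift cm [ 0.34 -0.25 11.4 ] twist 0 psi 1.3462 tcp [490.1 264.4 189. ] tilt [ 0.007  0.002 -1.   ] w 85.4 q6 0.59
[-0.47875388  0.03869711 -1.03706413]
```

View pics/c6.png

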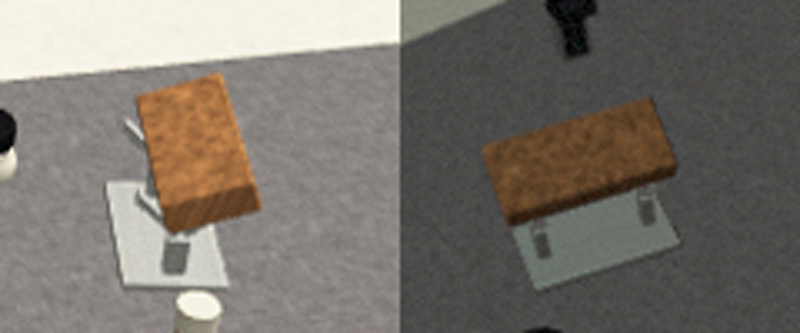

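```bash
cat > tilt.py <<'E'
from fit import *
ps=snap('scene','s7');pd=snap('side','d7')
pm=[(p,finder.outline_of(p,'slab')[0]) for p in(ps,pd)]
print([m['score'] for _,m in pm])
pm=[(p,cv2.resize(m['region'].astype(np.uint8),None,fx=S,fy=S,interpolation=0)) for p,m in pm]
B=box(-65,65,-30,30,-12,12)
def pts(q):
    x,y,z,t,dy=q;c,s=np.cos(t),np.sin(t)
    P=B@np.array([[1,0,0],[0,c,s],[0,-s,c]])+[x,y,z]
    a=-.225;c,s=np.cos(a+dy),np.sin(a+dy)
    return P@np.array([[c,s,0],[-s,c,0],[0,0,1]])+[483,248,0]
def cost(q):
    t=0
    for p,m in pm:
        a=np.zeros_like(m);u=(proj(p,pts(q))+.5)*S-.5
        cv2.fillConvexPoly(a,cv2.convexHull(u.astype(np.float32)).round().astype(np.int32),1)
        t+=1-(a&m).sum()/(a|m).sum()
    return t/2
for t0 in(.3,.78,1.):
    q=np.array([0,13,70,t0,0.]);r=minimize(cost,q,method='Nelder-Mead',options=dict(initial_simplex=[q]+[q+d for d in np.diag([10,8,8,.3,.1])],maxiter=500))
    print('x,y,z,tilt,dyaw',r.x.round(3),round(r.fun,4))
E
python3 tilt.py
```

```text
[0.92, 0.67]
x,y,z,tilt,dyaw [-9.3000e-02  1.3258e+01  7.2342e+01  2.7100e-01 -1.2000e-02] 0.0812
x,y,z,tilt,dyaw [1.6000e-02 1.4292e+01 7.0478e+01 3.8300e-01 2.0000e-03] 0.0902
x,y,z,tilt,dyaw [ 1.3310e+00  1.1049e+01  7.2476e+01  5.2700e-01 -1.0000e-03] 0.0991
```

```bash
cat >> tilt.py <<'E'
print('full45',cost([0,12.7,69.7,np.pi/4,0]))
E
cat >> tilt.py <<'E'
for nm,q in(('A',[0,12.7,69.7,np.pi/4,0]),('B',[0,13.3,72.3,.3,-.01])):
    o=[]
    for p,(a,b) in((ps,(140,310)),(pd,(100,130))):
        f=cv2.resize(p['frame'][a:a+100,b:b+120],None,fx=3.33,fy=3.33,interpolation=2)
        u=proj(p,pts(q))
        for i in range(8):
            for j in(1,2,4):
                if not i&j: cv2.line(f,*[tuple(((u[k]-[b,a]+.5)*3.33).astype(int).tolist()) for k in(i,i|j)],(0,255,0))
        o.append(f)
    cv2.imwrite(f'pics/t{nm}.png',np.hstack(o))
cv2.imwrite('pics/tt.png',cv2.resize(np.vstack([cv2.imread('pics/tA.png'),cv2.imread('pics/tB.png')]),(720,600)))
E
python3 tilt.py
```

```text
[0.8, 0.77]
x,y,z,tilt,dyaw [ 2.0400e-01  1.2906e+01  7.2616e+01  3.6400e-01 -4.0000e-03] 0.0757
x,y,z,tilt,dyaw [-1.3000e-02  1.2971e+01  7.2977e+01  3.8200e-01 -0.0000e+00] 0.0756
x,y,z,tilt,dyaw [3.1200e-01 1.2390e+01 7.3121e+01 3.8800e-01 1.1000e-02] 0.0755
full45 0.12705725632050302
```

View pics/tt.png

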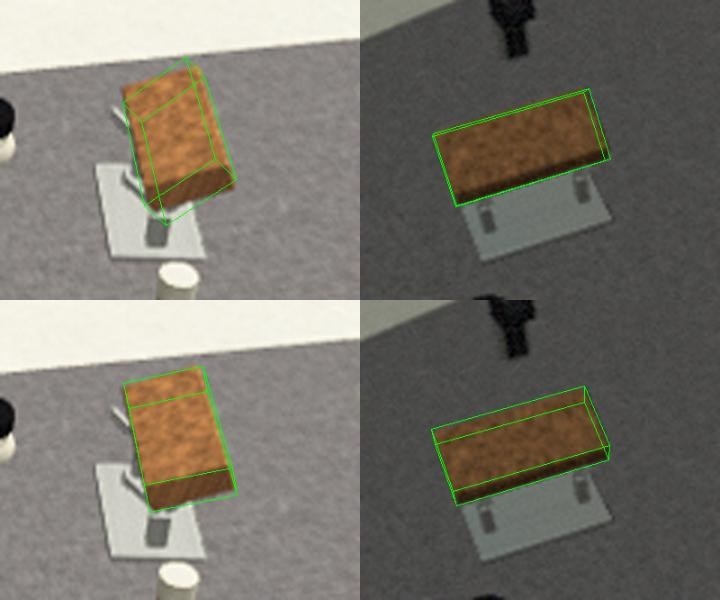

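```bash
cat >> plan.py <<'E'
Y=-.225+np.pi/2
def sv(x,y,z): return np.array([483+x*np.cos(-.225)+y*np.cos(Y),248+x*np.sin(-.225)+y*np.sin(Y),z])
E
python3 -c "
from plan import *
delta(sv(0,-20,90),Y)"
```

```text
clock 10.70 shift cm [ 0.08 -3.59  9.37] twist 0.02 psi 1.3461 tcp [487.4 263.4 183.7] tilt [-0.001 -0.    -1.   ] w 85.4 q6 0.59
```

{"method": "send_rows", "body": {"deltas": [[[0, 0, -1.2, 0, 0], [0, 0, -1.2, 0, 0], [0, 0, -1.2, 0, 0], [0, 0, 0, 1.5, 0], [0, 0, 0, 1.5, 0], [0, 0, 0, 1.5, 0], [0, 0, 0, 1.5, 0], [0, 0, 0, 1.5, 0], [0, 0, 0, 1, 0], [0, 0, 0, 0.5, 0], [0, 0, 0, 0.3, 0], [0, 0, 0, 0, 0]]]}}

```text
clock: 11.7
tcp_pos: [479.6, 228.0, 91.2]
orientation: [-0.0, 0.112, 0.994, -0.0]
ft_force: [0.3, -0.4, 0.1]
width: 0.1
```

{"method": "send_rows", "body": {"deltas": [[[0, 0, 0, 0.3, 0], [0, 0, 0, 0.3, 0], [0, 0, 0, 0.3, 0], [0, 0, 0, 0, 0]]]}}

```text
clock: 12.03
tcp_pos: [479.5, 228.3, 81.9]
orientation: [-0.0, 0.112, 0.994, -0.0]
ft_force: [0.2, -0.3, 0.2]
width: -0.2
```

{"method": "send_rows", "body": {"deltas": [[[0, 0, 0, 0.3, 0], [0, 0, 0, 0.3, 0], [0, 0, 0, 0, 0]]]}}

```text
clock: 12.28
tcp_pos: [479.6, 228.3, 75.8]
orientation: [-0.0, 0.112, 0.994, -0.0]
ft_force: [0.3, 0.3, -0.0]
width: -0.2
```

{"method": "send_rows", "body": {"deltas": [[[0, 0, 0, 0.3, 0], [0, 0, 0, 0.2, 0], [0, 0, 0, 0, 0]]]}}

```text
clock: 12.53
tcp_pos: [479.6, 228.3, 70.9]
orientation: [-0.0, 0.112, 0.994, -0.0]
ft_force: [-0.0, -0.2, 0.5]
width: -0.3
```

```bash
python3 look.py 8
```

```text
clock 12.53 shift cm [ 0.05  3.55 -0.41] twist 0 psi 1.346 tcp [479.6 228.3  70.9] tilt [-0. -0. -1.] w -0.3 q6 0.53
[-1.39492972 -0.69342927 -0.13290973]
```

View pics/c8.png

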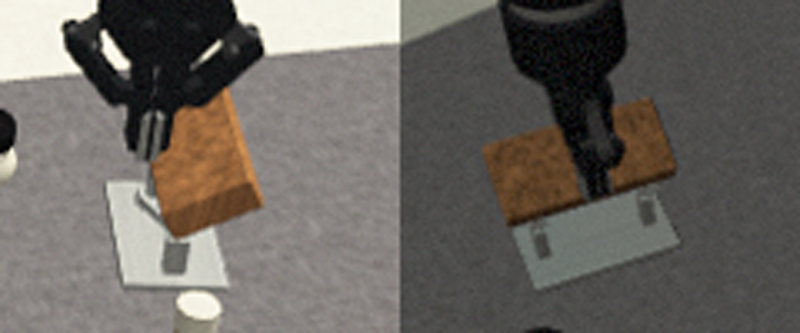

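{"method": "send_rows", "body": {"deltas": [[[0, 0, 0, -0.8, 0], [0, 0, 0, -0.8, 0], [0, 0, 1.2, 0, 0], [0, 0, 0, 0.3, 0], [0, 0, 0, 0.3, 0], [0, 0, 0, 0.2, 0], [0, 0, 0, 0, 0]]]}}

```text
clock: 13.22
tcp_pos: [481.6, 239.8, 78.4]
orientation: [-0.001, 0.112, 0.994, -0.0]
ft_force: [-0.5, -0.4, 0.1]
width: 0.2
```

{"method": "send_rows", "body": {"deltas": [[[0, 0, 0, 0.2, 0], [0, 0, 0, 0.2, 0], [0, 0, 0, 0, 0]]]}}

```text
clock: 13.47
tcp_pos: [482.3, 239.8, 75.0]
orientation: [-0.0, 0.112, 0.994, -0.0]
ft_force: [-0.8, -0.6, 1.4]
width: 0.2
```

```bash
python3 look.py 9
```

```text
clock 13.47 shift cm [ 0.06  2.36 -0.01] twist 0 psi 1.3458 tcp [482.3 239.8  75. ] tilt [-0. -0. -1.] w 0.2 q6 0.55
[ 0.39168117 -0.67250436 -0.06639794]
```

View pics/c9.png

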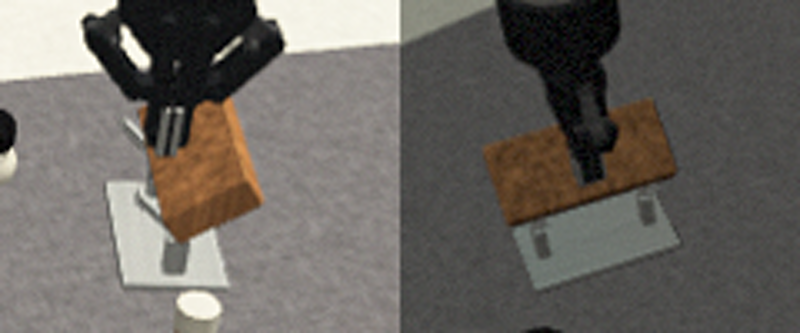

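{"method": "send_rows", "body": {"deltas": [[[0, 0, 0, 0.2, 0], [0, 0, 0, 0.2, 0], [0, 0, 0, 0, 0]]]}}

```text
clock: 13.82
tcp_pos: [482.2, 239.9, 70.8]
orientation: [-0.0, 0.112, 0.994, -0.0]
ft_force: [-0.4, -0.0, 0.1]
width: 0.3
```

{"method": "send_rows", "body": {"deltas": [[[0, 0, 0, 0.2, 0], [0, 0, 0, 0.1, 0], [0, 0, 0, 0, 0]]]}}

```text
clock: 14.07
tcp_pos: [482.4, 240.1, 69.6]
orientation: [0.0, 0.112, 0.994, 0.0]
ft_force: [-6.1, -2.9, 18.9]
width: 0.4
```

```bash
python3 look.py 10
```

```text
clock 14.07 shift cm [ 0.07  2.34 -0.54] twist 0 psi 1.3462 tcp [482.4 240.1  69.6] tilt [ 0.001  0.    -1.   ] w 0.4 q6 0.55
[-4.89049675 -3.53075652 19.54887396]
```

View pics/c10.png

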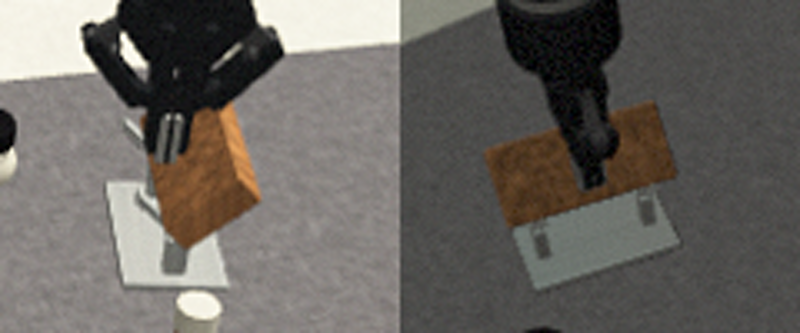

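{"method": "send_rows", "body": {"deltas": [[[1, 0, 0, -1, 0], [1, 0, 0, -2, 0], [1, 0, 0, -2.5, 0], [1, 0, 0, -2.5, 0], [1, 0, 0, -2, 0], [1, 0, 0, 0, 0]]]}}

```text
clock: 14.67
tcp_pos: [484.7, 241.1, 172.5]
orientation: [0.003, 0.112, 0.994, 0.002]
ft_force: [1.7, 0.7, 0.1]
width: 71.9
```

```bash
python3 tilt.py; python3 -c "
from plan import *
delta(sv(0,17,75),Y)"
```

```text
[0.62, 0.86]
x,y,z,tilt,dyaw [ 6.4900e-01  1.3885e+01  6.8317e+01  8.3400e-01 -2.0000e-02] 0.0666
x,y,z,tilt,dyaw [ 8.1300e-01  1.4588e+01  6.7993e+01  8.7200e-01 -1.5000e-02] 0.0638
x,y,z,tilt,dyaw [ 4.4800e-01  1.4466e+01  6.8480e+01  8.6900e-01 -1.5000e-02] 0.0665
full45 0.08704268123128645
clock 14.87 shift cm [0.06 2.51 9.25] twist 0.03 psi 1.3462 tcp [481.9 240.  167.5] tilt [-0.001 -0.    -1.   ] w 85.3 q6 0.55
```

View pics/tt.png

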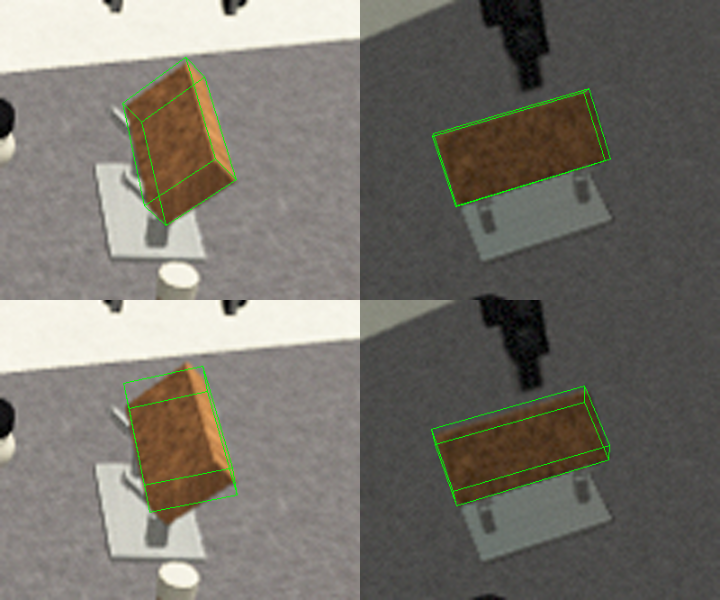

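```bash
python3 -c "
from plan import *
delta(sv(0,7,66),Y)"
```

```text
clock 14.87 shift cm [ 0.06  1.51 10.15] twist 0.03 psi 1.3462 tcp [481.9 240.  167.5] tilt [-0.001 -0.    -1.   ] w 85.3 q6 0.55
```

{"method": "send_rows", "body": {"deltas": [[[1, 0.06, 0.75, 0, 0], [1, 0, 0.75, 0, 0], [1, 0, 0, 1, 0], [1, 0, 0, 1.5, 0], [1, 0, 0, 1.5, 0], [1, 0, 0, 1.5, 0], [1, 0, 0, 1.5, 0], [1, 0, 0, 1.2, 0], [1, 0, 0, 1, 0], [1, 0, 0, 0.7, 0], [1, 0, 0, 0.2, 0], [1, 0, 0, 0, 0]]], "force": 30}}

```text
clock: 15.87
tcp_pos: [484.8, 254.8, 66.7]
orientation: [-0.0, 0.112, 0.994, -0.0]
ft_force: [0.3, 0.6, 0.3]
width: 85.8
```

```bash
python3 look.py 11
```

```text
clock 15.87 shift cm [-0.03  0.85 -0.83] twist 0 psi 1.3463 tcp [484.8 254.8  66.7] tilt [-0.001 -0.    -1.   ] w 85.8 q6 0.57
[-0.48713268  0.23455606  0.47443555]
```

View pics/c11.png

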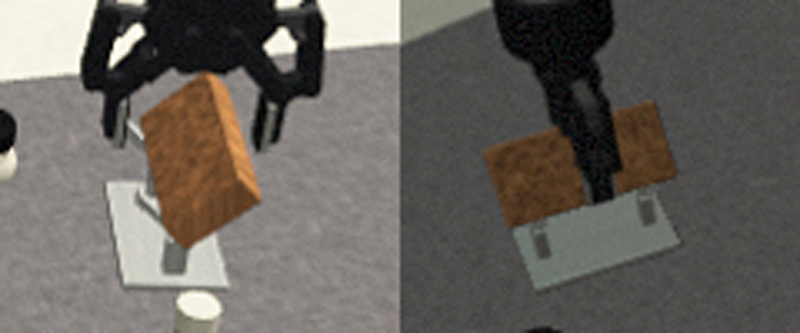

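{"method": "send_rows", "body": {"deltas": [[[0.75, 0, 0, 0, 0], [0.65, 0, 0, 0, 0], [0.55, 0, 0, 0, 0], [0.5, 0, 0, 0, 0], [0.5, 0, 0, 0, 0]]]}}

```text
clock: 16.38
tcp_pos: [489.9, 267.9, 73.4]
orientation: [0.004, 0.109, 0.994, 0.014]
ft_force: [-6.9, 50.5, 28.9]
width: 43.4
```

```bash
python3 look.py 12
```

```text
clock 16.38 shift cm [ 0.18 -0.53 -0.18] twist 0 psi 1.3533 tcp [489.9 267.9  73.4] tilt [ 0.01   0.027 -1.   ] w 43.4 q6 0.57
[-6.26760654 49.94518941 28.1048266 ]
```

View pics/c12.png

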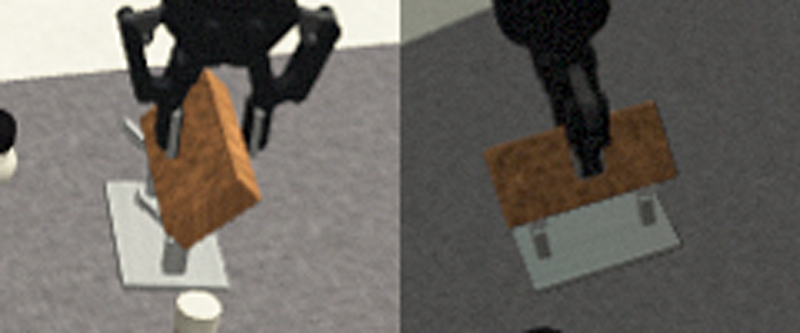

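{"method": "send_rows", "body": {"deltas": [[[0.6, 0, 0, 0, 0], [0.8, 0, 0, 0, 0], [1, 0, 0, 0, 0], [1, 0, 0, 0, 0], [1, 0, 0, 0, 0]]], "force": 20}}

```text
clock: 16.9
tcp_pos: [485.0, 254.4, 67.3]
orientation: [-0.0, 0.112, 0.994, -0.0]
ft_force: [0.5, -0.6, -0.1]
width: 85.1
```

```bash
python3 look.py 13; python3 -c "
from plan import *
delta(sv(0,16,58),Y)"
```

```text
clock 16.90 shift cm [-0.01  0.88 -0.77] twist 0 psi 1.3457 tcp [485.  254.4  67.3] tilt [-0.    -0.001 -1.   ] w 85.1 q6 0.57
[ 0.16305729 -0.35819391  0.32731234]
clock 17.00 shift cm [0.05 0.94 0.91] twist -0.02 psi 1.3455 tcp [484.9 254.3  67.1] tilt [-0.001 -0.001 -1.   ] w 85.5 q6 0.57
```

View pics/c13.png

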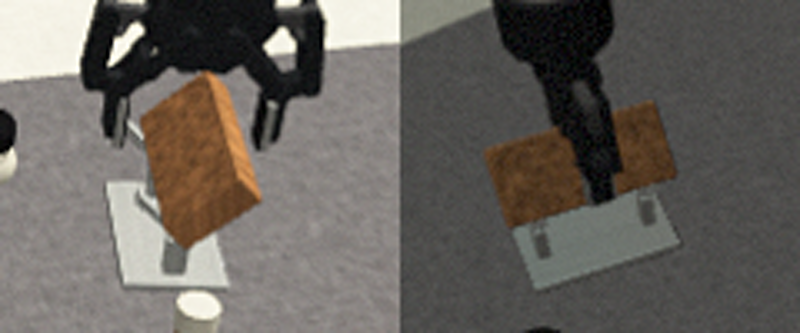

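{"method": "send_rows", "body": {"deltas": [[[1, 0, 0.9, 0, 0], [1, 0, 0, 0.5, 0], [1, 0, 0, 0.4, 0], [0.75, 0, 0, 0, 0], [0.65, 0, 0, 0, 0], [0.6, 0, 0, 0, 0], [0.6, 0, 0, 0, 0]]], "force": 20}}

```text
clock: 17.58
tcp_pos: [487.5, 264.8, 59.1]
orientation: [0.0, 0.112, 0.994, 0.001]
ft_force: [-3.8, 5.1, 10.2]
width: 51.6
```

{"method": "send_rows", "body": {"deltas": [[[0.58, 0, 0, -0.5, 0], [0.56, 0, 0, -0.5, 0], [0.54, 0, 0, -0.5, 0], [0.52, 0, 0, -0.5, 0]]]}}

```text
clock: 17.92
tcp_pos: [487.1, 263.4, 78.7]
orientation: [0.0, 0.112, 0.994, -0.0]
ft_force: [-0.3, 0.7, -0.9]
width: 44.2
```

```bash
python3 look.py 14
```

```text
clock 17.92 shift cm [ 0.   -0.04  0.37] twist 0 psi 1.3459 tcp [487.1 263.4  78.7] tilt [-0. -0. -1.] w 44.2 q6 0.59
[0.41737843 1.90402968 0.19874195]
```

View pics/c14.png

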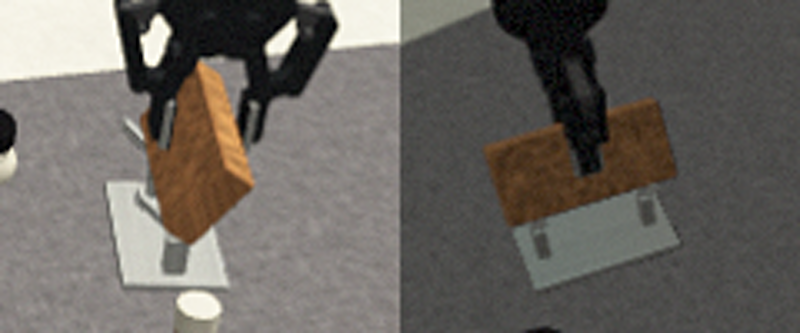

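{"method": "send_rows", "body": {"deltas": [[[0.48, 0, 0, -0.3, 0], [0.44, 0, 0, -0.3, 0], [0.4, 0, 0, -0.3, 0], [0.36, 0, 0, -0.3, 0], [0.32, 0, 0, -0.3, 0]]]}}

```text
clock: 18.43
tcp_pos: [486.6, 263.0, 93.2]
orientation: [-0.0, 0.112, 0.994, -0.001]
ft_force: [0.6, -0.0, -0.8]
width: 28.1
```

```bash
python3 look.py 15
```

```text
clock 18.43 shift cm [-0.04  0.01  1.82] twist 0 psi 1.3459 tcp [486.6 263.   93.2] tilt [-0.001 -0.001 -1.   ] w 28.1 q6 0.59
[ 0.30196039  0.06853326 -0.79019201]
```

View pics/c15.png

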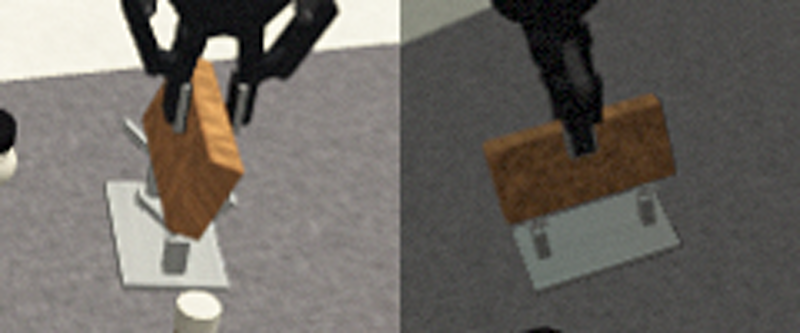

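Rotating upright as planned. Close fully, then lift.

{"method": "send_rows", "body": {"deltas": [[[0.28, 0, 0, -0.1, 0], [0.2, 0, 0, -0.1, 0], [0, 0, 0, 0, 0], [0, 0, 0, 0, 0]]], "force": 40}}

```text
clock: 18.87
tcp_pos: [487.0, 263.5, 95.2]
orientation: [-0.0, 0.112, 0.994, -0.0]
ft_force: [0.7, 1.2, -1.1]
width: 26.5
```

```bash
python3 look.py 16
```

```text
clock 18.87 shift cm [-0.01 -0.05  2.02] twist 0 psi 1.3461 tcp [487.  263.5  95.2] tilt [-0. -0. -1.] w 26.5 q6 0.59
[ 0.02643339 -0.5416311  -0.37843551]
```

View pics/c16.png

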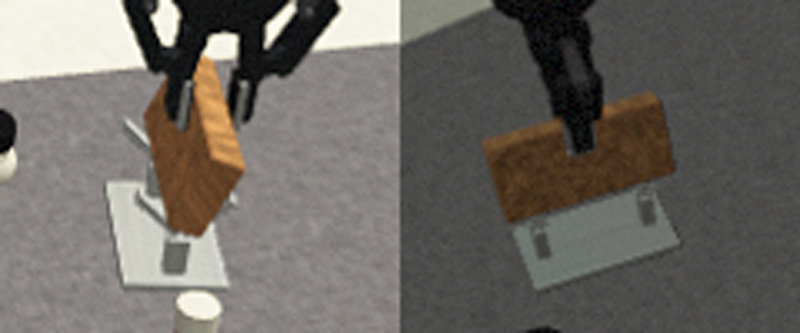

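{"method": "send_rows", "body": {"deltas": [[[0, 0, 0, -0.5, 0], [0, 0, 0, -1, 0], [0, 0, 0, -1, 0], [0, 0, 0, -1.5, 0], [0, 0, 0, -2, 0], [0, 0, 0, -2, 0], [0, 0, 0, 0, 0], [0, 0, 0, 0, 0]]], "force": 60}}

```text
clock: 19.63
tcp_pos: [488.2, 264.0, 177.2]
orientation: [0.002, 0.112, 0.994, 0.001]
ft_force: [-0.7, -0.3, -1.9]
width: 25.7
```

```bash
sed -i 's/\[140:240,310:430\]/[80:200,310:454]/;s/\[100:200,130:250\]/[60:180,110:254]/' look.py; python3 look.py 17
```

```text
clock 19.63 shift cm [ 0.13 -0.14 10.22] twist 0 psi 1.3461 tcp [488.2 264.  177.2] tilt [ 0.003  0.001 -1.   ] w 25.7 q6 0.59
[ 0.88221828  0.13999114 -0.68000676]
```

View pics/c17.png

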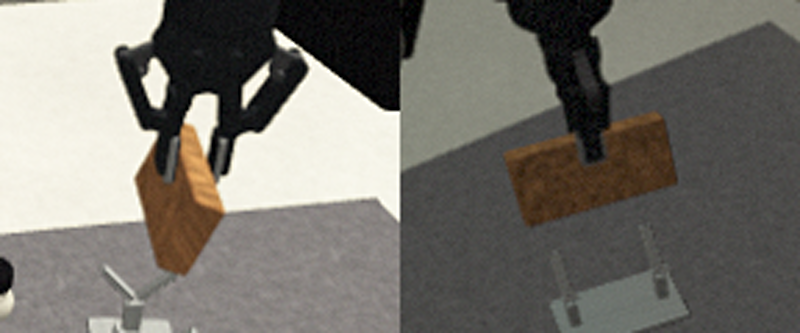

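{"method": "send_rows", "body": {"deltas": [[[0, 0, 0, 0, 0], [0, 0, 0, 0, 0], [0, 0, 0, 0, 0]]], "force": 120}}

```text
clock: 19.98
tcp_pos: [486.7, 263.4, 174.6]
orientation: [-0.001, 0.112, 0.994, -0.0]
ft_force: [-0.1, 0.0, -1.4]
width: 23.5
```

```bash
cat > hand.py <<'E'
import sys
from fit import *
from scipy.spatial.transform import Rotation as R
tag=sys.argv[1]; cams=sys.argv[2] if len(sys.argv)>2 else 'sd'
s=manip.read_state();q=s['orientation'];Rm=R.from_quat([q[1],q[2],q[3],q[0]]).as_matrix();T0=np.array(s['tcp_pos'])
pm=[]
for c in cams:
    p=snap({'s':'scene','d':'side','w':'wrist'}[c],c+tag)
    r=finder.outline_of(p,'slab')
    if r and r[0]['score']>.4: pm.append((p,cv2.resize(r[0]['region'].astype(np.uint8),None,fx=S,fy=S,interpolation=0),c)); print(c,r[0]['score'])
B=box(-65,65,-12,12,-30,30)  # tool frame: x long, y thickness, z height
def pts(q):
    x,y,z,t,b=q
    P=B@R.from_euler('xy',[t,b]).as_matrix().T+[x,y,z]
    return P@Rm.T+T0
def cost(q):
    t=0
    for p,m,_ in pm:
        a=np.zeros_like(m);u=(proj(p,pts(q))+.5)*S-.5
        cv2.fillConvexPoly(a,cv2.convexHull(u.astype(np.float32)).round().astype(np.int32),1)
        t+=1-(a&m).sum()/(a|m).sum()
    return t/len(pm)
best=None
for t0 in(-.4,0,.4):
    q=np.array([0,0,10,t0,0.]);r=minimize(cost,q,method='Nelder-Mead',options=dict(initial_simplex=[q]+[q+d for d in np.diag([10,8,8,.3,.1])],maxiter=500))
    print('tool frame x,y,z, tilt about x, about y',r.x.round(3),round(r.fun,4))
    if best is None or r.fun<best.fun: best=r
P=pts(best.x);print('zmin corners',P[:,2].round(0),'w',s['width'],'tcp',T0.round(1),s['clock'])
o=[]
for p,m,c in pm:
    f=p['frame'].copy();u=proj(p,P)
    x0,y0=(u.mean(0)-[60,50]).astype(int);x0=np.clip(x0,0,392);y0=np.clip(y0,0,284)
    f=cv2.resize(f[y0:y0+100,x0:x0+120],None,fx=3.3,fy=3.3,interpolation=2)
    for i in range(8):
        for j in(1,2,4):
            if not i&j: cv2.line(f,*[tuple(((u[k]-[x0,y0]+.5)*3.3).astype(int).tolist()) for k in(i,i|j)],(0,255,0))
    o.append(f)
cv2.imwrite('pics/h%s.png'%tag,np.hstack(o))
E
python3 hand.py 18
```

```text
s 0.74
d 0.66
tool frame x,y,z, tilt about x, about y [-2.675 -9.101 14.55   0.3   -0.039] 0.59
tool frame x,y,z, tilt about x, about y [ 2.349 -7.757 17.776  0.319 -0.039] 0.5889
tool frame x,y,z, tilt about x, about y [ 7.874 -6.441 21.355  0.314 -0.033] 0.5875
zmin corners [188. 131. 180. 123. 183. 126. 176. 119.] w 23.53099930226795 tcp [486.7 263.4 174.6] 19.9833
```

View pics/h18.png

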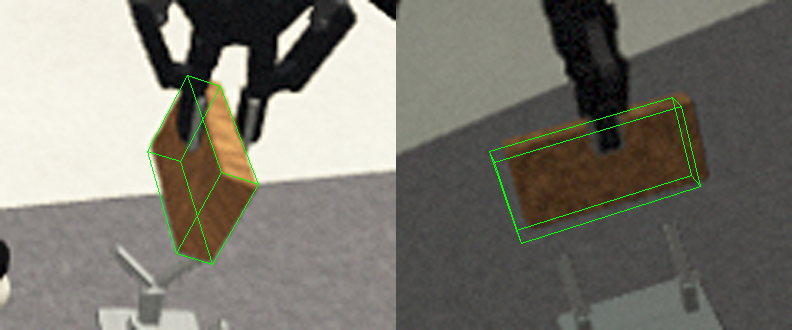

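```bash
python3 - <<'E'
s=open('hand.py').read()
s=s.replace("""    r=finder.outline_of(p,'slab')
    if r and r[0]['score']>.4: pm.append((p,cv2.resize(r[0]['region'].astype(np.uint8),None,fx=S,fy=S,interpolation=0),c)); print(c,r[0]['score'])
""","""    f=p['frame'].astype(int);m=((f[...,2]-f[...,0]>30)&(f[...,2]-f[...,1]>15)).astype(np.uint8)
    u0=proj(p,[T0-[0,0,10]])[0].round().astype(int);w=np.zeros_like(m);h=60 if c!='w' else 400;w[max(0,u0[1]-h):u0[1]+h,max(0,u0[0]-h):u0[0]+h]=1;m&=w
    n,l,stt,_=cv2.connectedComponentsWithStats(m);k=1+stt[1:,4].argmax();m=(l==k).astype(np.uint8);m=cv2.morphologyEx(m,cv2.MORPH_CLOSE,np.ones((3,3)));print(c,m.sum())
    vm=np.ones_like(m); vm[:]=1
    pm.append((p,cv2.resize(m,None,fx=S,fy=S,interpolation=0),c))
""")
s=s.replace("f=p['frame'].copy();u=","f=p['frame'].copy();mc,_=cv2.findContours(m[1::S,1::S].copy(),0,1);cv2.drawContours(f,mc,-1,(255,0,0),1);u=")
open('hand.py','w').write(s)
E
python3 hand.py 19
```

```text
s 1019
d 1439
tool frame x,y,z, tilt about x, about y [ 0.865 -7.432 16.254  0.247 -0.069] 0.1832
tool frame x,y,z, tilt about x, about y [ 1.239 -7.059 16.512  0.275 -0.024] 0.174
tool frame x,y,z, tilt about x, about y [-0.326 -4.789 16.739  0.596 -0.026] 0.1952
zmin corners [192. 135. 186. 128. 189. 131. 183. 125.] w 23.29791645816087 tcp [487.1 263.6 175.1] 20.1833
```

View pics/h19.png

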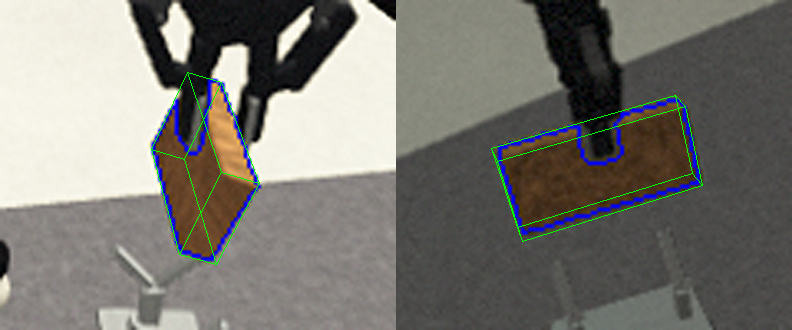

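```bash
python3 -c "
from plan import *
delta((502.8,-271,228),-.257)"
```

```text
clock 20.28 shift cm [-13.44 -51.77  -5.28] twist -88.15 psi 1.3461 tcp [487.1 263.6 175.2] tilt [-0. -0. -1.] w 23.1 q6 0.59
```

{"method": "send_rows", "body": {"deltas": [[[0, 0, 0, -1.3, 0], [0, 0, 0, -2, 0], [0, 0, 0, -2, 0]]], "force": 80}}

```text
clock: 20.53
tcp_pos: [486.6, 263.4, 228.5]
orientation: [-0.001, 0.112, 0.994, -0.0]
ft_force: [0.8, 0.8, -1.6]
width: 23.8
```

{"method": "send_rows", "body": {"deltas": [[[0, -0.36, -1.4, 0, 0], [0, -0.72, -2.8, 0, 0], [0, -0.72, -2.8, 0, 0], [0, -0.72, -2.8, 0, 0], [0, -0.72, -2.8, 0, 0], [0, -0.72, -2.8, 0, 0], [0, -0.72, -2.8, 0, 0], [0, -0.72, -2.8, 0, 0], [0, -0.72, -2.8, 0, 0], [0, -0.72, -2.8, 0, 0], [0, -0.72, -2.8, 0, 0], [0, -0.72, -2.8, 0, 0], [0, -0.72, -2.8, 0, 0], [0, -0.72, -2.8, 0, 0], [0, -0.72, -2.8, 0, 0], [0, -0.72, -2.8, 0, 0], [0, -0.72, -2.8, 0, 0], [0, -0.72, -2.8, 0, 0], [0, -0.72, -2.8, 0, 0], [0, -0.36, -1.4, 0, 0]]]}}

```text
clock: 22.2
tcp_pos: [501.8, -288.6, 228.1]
orientation: [0.0, 0.113, 0.994, -0.0]
ft_force: [0.2, 0.5, -0.8]
width: 23.3
```

{"method": "send_rows", "body": {"deltas": [[[0, 0, 0, 0, 5], [0, 0, 0, 0, 6.85], [0, 0, 0, 0, 7], [0, 0, 0, 0, 7], [0, 0, 0, 0, 7], [0, 0, 0, 0, 7], [0, 0, 0, 0, 7], [0, 0, 0, 0, 7], [0, 0, 0, 0, 7], [0, 0, 0, 0, 7], [0, 0, 0, 0, 7], [0, 0, 0, 0, 7], [0, 0, 0, 0, 6], [0, 0, 0, 0, 4], [0, 0, 0, 0, 0], [0, 0, 0, 0, 0]]]}}

```text
clock: 23.53
tcp_pos: [502.0, -285.2, 228.3]
orientation: [-0.0, 0.791, 0.612, 0.0]
ft_force: [-1.0, 0.4, -0.8]
width: 23.6
```

```bash
python3 -c "
from plan import *
delta((502.8,-271,228),-.257)"; python3 hand.py 20; python3 hand.py 20w w
```

```text
clock 23.53 shift cm [ 1.39 -0.28  0.03] twist 0.15 psi -0.2543 tcp [ 502.  -285.2  228.3] tilt [-0.  0. -1.] w 23.6 q6 1.18
s 2015
d 3068
tool frame x,y,z, tilt about x, about y [ 0.306 -5.909 13.151  0.372 -0.022] 0.2236
tool frame x,y,z, tilt about x, about y [-6.5900e-01 -7.4460e+00  1.4324e+01  3.9800e-01 -6.0000e-03] 0.2191
tool frame x,y,z, tilt about x, about y [ 0.183 -6.648 13.737  0.413 -0.   ] 0.2206
zmin corners [247. 191. 237. 182. 246. 191. 237. 181.] w 23.62549223719593 tcp [ 502.  -285.2  228.3] 23.5333
w 14435
tool frame x,y,z, tilt about x, about y [-0.239 -1.812 25.888 -0.291 -0.045] 0.1604
tool frame x,y,z, tilt about x, about y [ 1.094 -1.33  20.982 -0.252  0.048] 0.1668
tool frame x,y,z, tilt about x, about y [-2.1600e+00 -7.8900e+00  2.3406e+01  3.3000e-01  7.0000e-03] 0.0926
zmin corners [237. 180. 229. 172. 238. 181. 230. 173.] w 23.398026667431246 tcp [ 502.  -285.3  228.3] 23.6333
```

View pics/h20.png

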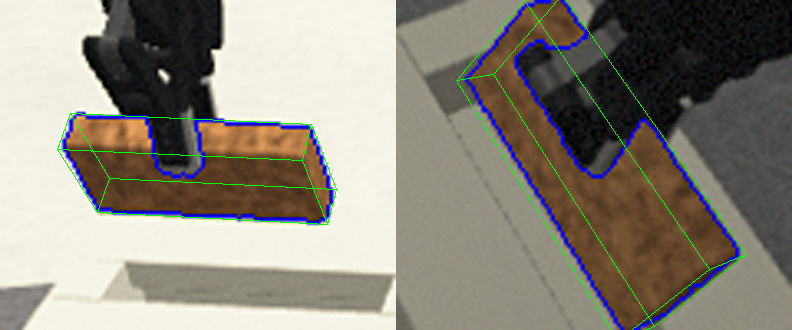

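View pics/w20w.png

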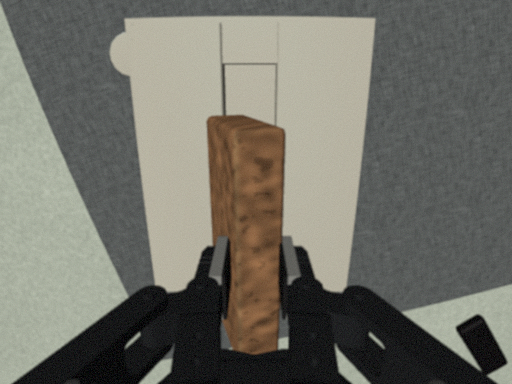

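```bash
sed -i 's/h=60 if/h=110 if/; s/print(c,m.sum())/print(c,m.sum());hh=cv2.convexHull(np.argwhere(m)[:,::-1].astype(np.int32));cv2.fillConvexPoly(m,hh,1)/' hand.py; python3 hand.py 21 sdw
```

```text
s 3720
d 3059
w 14423
tool frame x,y,z, tilt about x, about y [-1.663 -6.523 14.872  0.27  -0.024] 0.3757
tool frame x,y,z, tilt about x, about y [-6.9300e-01 -6.9630e+00  1.4435e+01  2.8100e-01  1.1000e-02] 0.3689
tool frame x,y,z, tilt about x, about y [-0.593 -7.134 13.333  0.281  0.031] 0.368
zmin corners [245. 187. 238. 181. 249. 192. 242. 185.] w 23.340076362453804 tcp [ 502.  -285.4  228.3] 23.6833
```

View pics/h21.png

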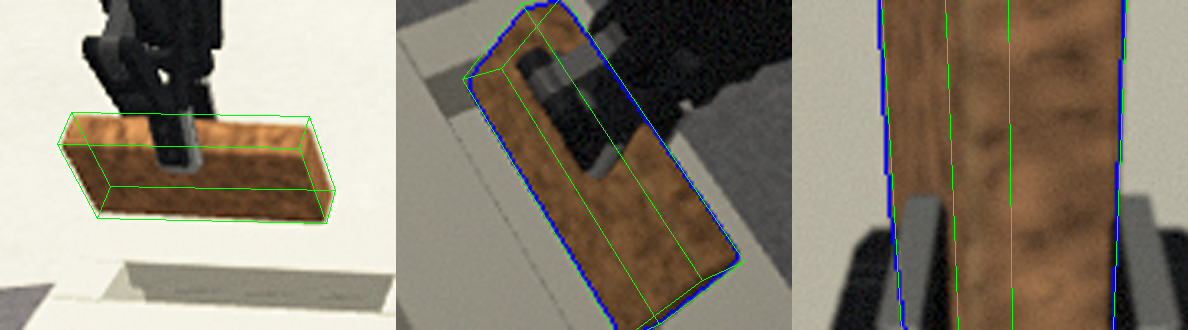

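{"method": "send_rows", "body": {"deltas": [[[0, 0.7, 0.55, 0, 0.15], [0, 0.7, 0.55, 0, 0], [0, 0, 0, 1, 0], [0, 0, 0, 1, 0], [0, 0, 0, 1, 0], [0, 0, 0, 0.6, 0], [0, 0, 0, 0, 0], [0, 0, 0, 0, 0]]]}}

```text
clock: 24.5
tcp_pos: [515.7, -274.7, 191.7]
orientation: [-0.001, 0.793, 0.61, -0.0]
ft_force: [-0.4, 0.3, -1.2]
width: 23.3
```

```bash
cat > look2.py <<'E'
import sys
from plan import *
n=sys.argv[1]
delta((502.8,-271,145),-.257)
ps=snap('scene','s'+n);pd=snap('side','d'+n)
c=[502.8,-271,160]
o=[]
for p in(ps,pd):
    u=proj(p,[c])[0].astype(int);x=np.clip(u[0]-90,0,332);y=np.clip(u[1]-75,0,234);o.append(p['frame'][y:y+150,x:x+180])
cv2.imwrite('pics/c%s.png'%n,cv2.resize(np.hstack(o),(800,333),interpolation=cv2.INTER_CUBIC))
print(manip.read_state()['ft_force'])
E
python3 look2.py 22
```

```text
clock 24.50 shift cm [ 0.02 -1.34  4.67] twist -0.16 psi -0.2598 tcp [ 515.7 -274.7  191.7] tilt [-0.001  0.001 -1.   ] w 23.3 q6 1.22
[-0.61976808 -0.79684007 -1.12776195]
```

View pics/c22.png

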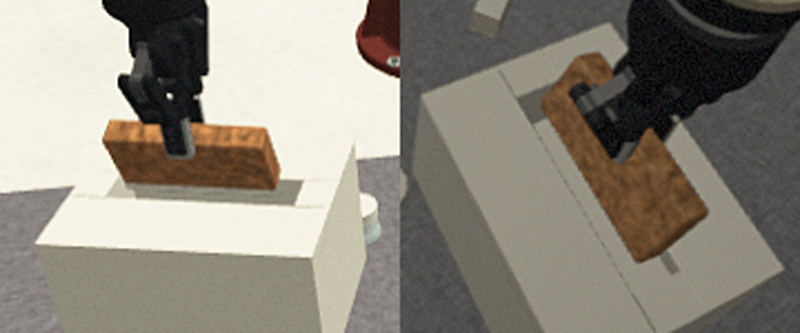

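{"method": "send_rows", "body": {"deltas": [[[0, 0, -0.05, 0.5, 0], [0, 0, -0.1, 0.5, 0], [0, 0, -0.1, 0.5, 0], [0, 0, -0.1, 0.5, 0], [0, 0, 0, 0, 0]]], "force": 60}}

```text
clock: 25.02
tcp_pos: [512.0, -273.4, 171.0]
orientation: [-0.001, 0.793, 0.61, -0.0]
ft_force: [-0.2, -0.4, -1.5]
width: 23.3
```

```bash
python3 look2.py 23
```

```text
clock 25.02 shift cm [-0.01 -0.94  2.6 ] twist -0.15 psi -0.2597 tcp [ 512.  -273.4  171. ] tilt [-0.002  0.001 -1.   ] w 23.3 q6 1.21
[ 0.93887753 -1.10267198 -0.81769436]
```

View pics/c23.png

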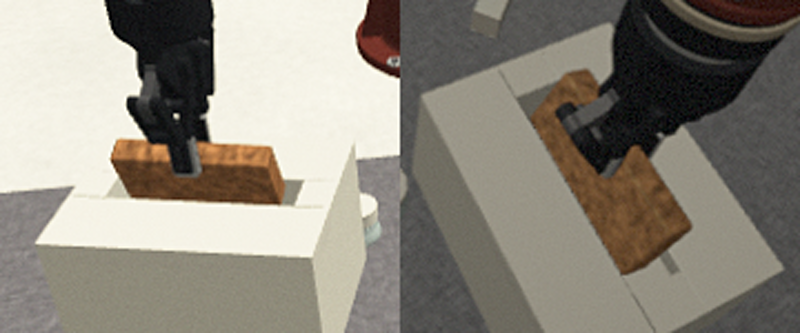

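No contact force and the slab is ~15 mm in the slot. Continue down.

{"method": "send_rows", "body": {"deltas": [[[0, 0, -0.1, 0.5, 0], [0, 0, -0.1, 0.5, 0], [0, 0, -0.1, 0.5, 0], [0, 0, -0.05, 0.4, 0], [0, 0, 0, 0, 0]]]}}

```text
clock: 25.53
tcp_pos: [509.0, -272.7, 152.2]
orientation: [-0.001, 0.793, 0.61, -0.0]
ft_force: [1.0, -0.0, -3.2]
width: 23.5
```

```bash
python3 look2.py 24
```

```text
clock 25.53 shift cm [ 0.01 -0.64  0.72] twist -0.15 psi -0.2596 tcp [ 509.  -272.7  152.2] tilt [-0.001  0.001 -1.   ] w 23.5 q6 1.21
[ 0.28047503 -0.03871517 -1.9937415 ]
```

View pics/c24.png

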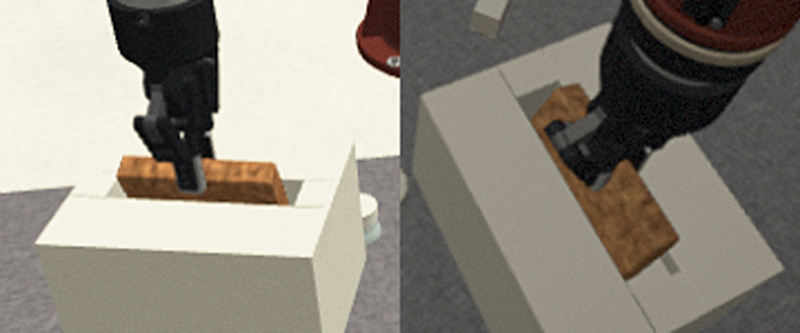

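{"method": "send_rows", "body": {"deltas": [[[0, 0, -0.1, 0.4, 0], [0, 0, 0, 0.2, 0], [0, 0, 0, 0, 0]]]}}

```text
clock: 25.88
tcp_pos: [508.0, -272.5, 146.7]
orientation: [-0.001, 0.793, 0.61, -0.0]
ft_force: [0.3, 0.9, -0.9]
width: 23.3
```

{"method": "send_rows", "body": {"deltas": [[[0.5, 0, 0, 0, 0], [1, 0, 0, 0, 0], [1, 0, 0, 0, 0], [1, 0, 0, 0, 0], [1, 0, 0, 0, 0], [1, 0, 0, -1, 0], [1, 0, 0, -2, 0], [1, 0, 0, -2, 0], [1, 0, 0, -2, 0]]]}}

```text
clock: 26.63
tcp_pos: [508.4, -272.7, 218.9]
orientation: [0.0, 0.793, 0.61, 0.0]
ft_force: [0.5, 0.1, -0.3]
width: 85.4
```

```bash
python3 look2.py 25
```

```text
clock 26.63 shift cm [ 0.02 -0.58  7.39] twist -0.15 psi -0.2596 tcp [ 508.4 -272.7  218.9] tilt [ 0. -0. -1.] w 85.4 q6 1.21
[-0.12985135 -0.04419109 -0.45465247]
```

View pics/c25.png

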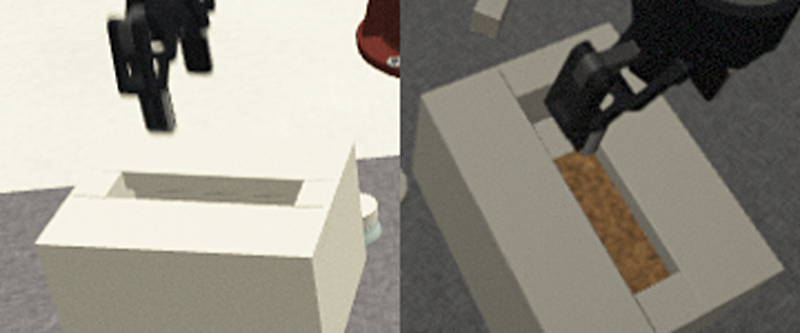

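```bash
python3 -c "
from plan import *
delta((638.7,-52.4,160),.51+np.pi/2)"
```

```text
clock 26.73 shift cm [24.72  6.72  6.12] twist 45.91 psi -0.2595 tcp [ 510.1 -273.8  221.4] tilt [ 0.005 -0.003 -1.   ] w 85.5 q6 1.21
```

{"method": "send_rows", "body": {"deltas": [[[1, 1, 0.3, 0, 0], [1, 2, 0.55, 0, 0], [1, 2.2, 0.6, 0, 0], [1, 2.2, 0.6, 0, 0], [1, 2.2, 0.6, 0, 0], [1, 2.2, 0.6, 0, 0], [1, 2.2, 0.6, 0, 0], [1, 2.2, 0.6, 0, 0], [1, 2.2, 0.6, 0, 0], [1, 2.2, 0.6, 0, 0], [1, 2.2, 0.6, 0, 0], [1, 2.1, 0.6, 0, 0], [1, 0, 0, 1, 6], [1, 0, 0, 1, 7], [1, 0, 0, 1, 7], [1, 0, 0, 1, 7], [1, 0, 0, 1, 7], [1, 0, 0, 1, 7], [1, 0, 0, 0, 4.9], [1, 0, 0, 0, 0]]]}}

```text
clock: 28.4
tcp_pos: [637.5, -48.7, 155.6]
orientation: [-0.001, 0.968, 0.251, -0.001]
ft_force: [0.2, 0.8, -0.8]
width: 85.3
```

Run:
```python
from fit import *
from plan import delta
p=snap('wrist','w26');ps=snap('scene','s26');pd=snap('side','d26')
delta((638.7,-52.4,20),.51+np.pi/2)
pm=[]
for q in(p,ps,pd):
    r=finder.outline_of(q,'block')
    if r: print(r[0]['score'],r[0]['region'].sum()); 
    if r and r[0]['score']>.5: pm.append((q,r[0]['region']))
x,f=fit('block',pm[:1],(639,-52,[.5]));print(x,f)
x2,f=fit('block',pm,(639,-52,[.5]));print(x2,f)
f=p['frame'].copy()
for xx,c in(([638.7,-52.4,.51],(0,255,0)),(x,(0,0,255))):
    u=proj(p,place(M['block'][0][[1,3,7,5]],xx)).round().astype(int);cv2.polylines(f,[u],True,c)
cv2.imwrite('pics/w26b.png',f)
```

```text
clock 28.55 shift cm [-0.14  0.29 13.71] twist 0.2 psi -1.0573 tcp [638.5 -49.2 157.1] tilt [-0.  0. -1.] w 85.4 q6 2.44
0.69 3090
0.61 966
0.79 501
[ 6.36696623e+02 -5.18677143e+01  4.89618770e-01] 0.0658602150537635
[ 6.36380421e+02 -5.25966325e+01  5.00003503e-01] 0.09864715858249189
```

View pics/w26b.png

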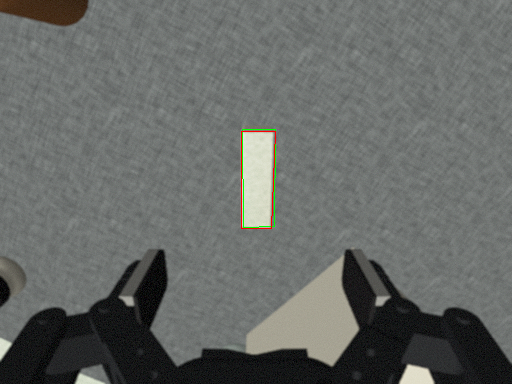

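{"method": "send_rows", "body": {"deltas": [[[1, -0.1, 0.25, 1, 0.5], [1, 0, 0, 2, 0], [1, 0, 0, 2, 0], [1, 0, 0, 2, 0], [1, 0, 0, 2, 0], [1, 0, 0, 2, 0], [1, 0, 0, 1.8, 0], [1, 0, 0, 1, 0], [1, 0, 0, 0, 0], [0, 0, 0, 0, 0], [0, 0, 0, 0, 0], [0, 0, 0, 0, 0], [0, 0, 0, 0, 0], [0, 0, 0, 0, 0], [0, 0, 0, 0, 0], [0, 0, 0, 0, 0], [0, 0, 0, 0, 0], [0, 0, 0, 0, 0]]], "force": 30}}

```text
clock: 30.2
tcp_pos: [639.6, -52.4, 20.3]
orientation: [0.0, 0.969, 0.248, 0.001]
ft_force: [-0.6, -0.1, 5.7]
width: 27.2
```

{"method": "send_rows", "body": {"deltas": [[[0, 0, 0, -1, 0], [0, 0, 0, -2, 0], [0, 0, 0, -2, 0], [0, 0, 0, -2, 0], [0, 0, 0, -2, 0], [0, 0, 0, -2, 0], [0, 0, 0, -2, 0], [0, 0, 0, -2, 0], [0, 0, 0, -2, 0], [0, 0, 0, -2, 0], [0, 0, 0, -1, 0], [0, 0, 0, 0, 0]]]}}

```text
clock: 31.2
tcp_pos: [640.1, -52.6, 222.2]
orientation: [0.001, 0.969, 0.248, 0.002]
ft_force: [-0.1, -0.3, 0.2]
width: 26.9
```

```bash
python3 -c "
from plan import *
snap('wrist','w27')
delta((502.8,-271,210),-.257)"
```

```text
clock 31.25 shift cm [-22.49  12.6    1.01] twist -46.55 psi -1.0694 tcp [639.4 -52.4 220.3] tilt [ 0.002 -0.    -1.   ] w 27.0 q6 2.44
```

View pics/w27.png

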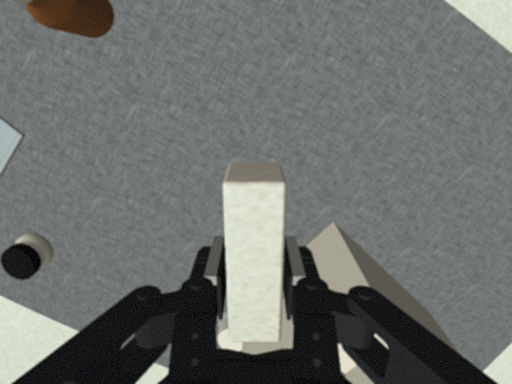

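{"method": "send_rows", "body": {"deltas": [[[0, -0.9, 0.5, 0, 0], [0, -1.96, 1.1, 0, 0], [0, -1.96, 1.1, 0, 0], [0, -1.96, 1.1, 0, 0], [0, -1.96, 1.1, 0, 0], [0, -1.96, 1.1, 0, 0], [0, -1.96, 1.1, 0, 0], [0, -1.96, 1.1, 0, 0], [0, -1.96, 1.1, 0, 0], [0, -1.96, 1.1, 0, 0], [0, -1.96, 1.1, 0, 0], [0, -1.96, 1.1, 0, 0], [0, 0, 0, 0, -6], [0, 0, 0, 0, -7], [0, 0, 0, 0, -7], [0, 0, 0, 0, -7], [0, 0, 0, 0, -7], [0, 0, 0, 0, -7], [0, 0, 0, 0, -5.5], [0, 0, 0, 0, 0]]]}}

```text
clock: 32.92
tcp_pos: [501.3, -270.6, 217.8]
orientation: [-0.001, 0.791, 0.612, -0.0]
ft_force: [0.2, -0.2, -1.3]
width: 27.6
```

```bash
python3 look2.py 28;cp pics/c28.png pics/cc28.png; python3 -c "
from plan import *
snap('wrist','w28')"
```

```text
clock 32.92 shift cm [-0.01  0.18  7.28] twist 0.18 psi -0.2538 tcp [ 501.3 -270.6  217.8] tilt [-0.002  0.001 -1.   ] w 27.6 q6 1.2
[ 1.04660917 -0.30143409 -1.26603344]
```

View pics/c28.png

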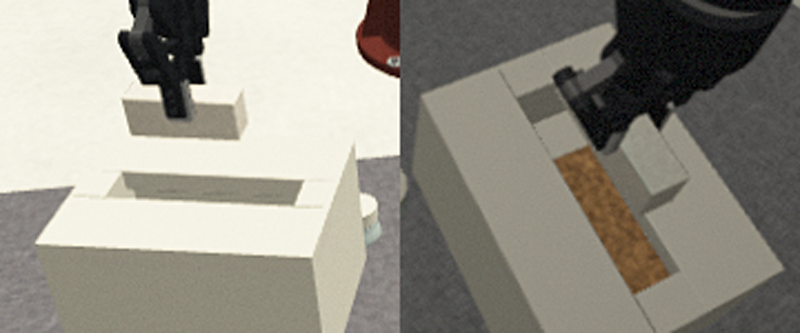

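View pics/w28.png

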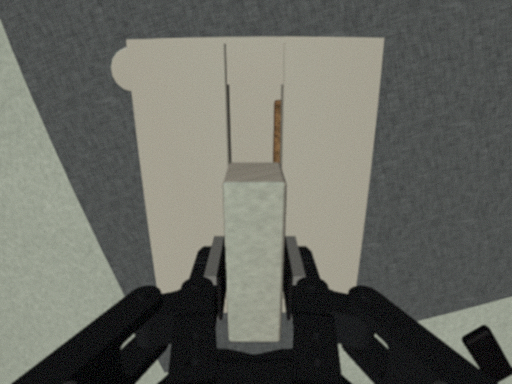

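{"method": "send_rows", "body": {"deltas": [[[0, 0, 0.18, 1, 0.2], [0, 0, 0, 1.5, 0], [0, 0, 0, 1.5, 0], [0, 0, 0, 1, 0], [0, 0, 0, 0.5, 0], [0, 0, 0, 0, 0], [0, 0, 0, 0, 0]]]}}

```text
clock: 33.65
tcp_pos: [504.3, -271.2, 164.3]
orientation: [-0.0, 0.793, 0.609, -0.0]
ft_force: [0.0, -0.3, 0.1]
width: 27.0
```

```bash
python3 look2.py 29
```

```text
clock 33.65 shift cm [-0.02 -0.15  1.93] twist -0.28 psi -0.2618 tcp [ 504.3 -271.2  164.3] tilt [-0.  0. -1.] w 27.0 q6 1.21
[-0.05962412  0.00388987 -1.17240527]
```

View pics/c29.png

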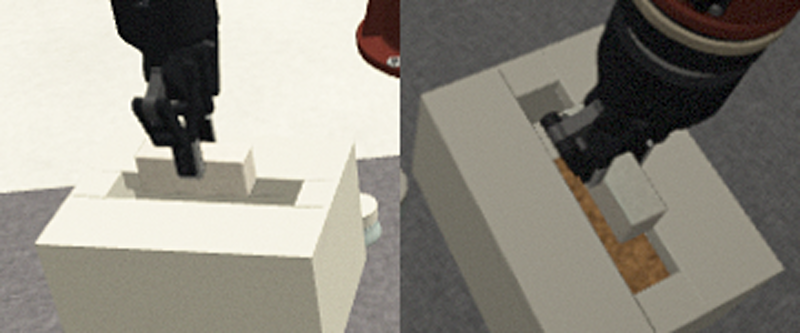

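{"method": "send_rows", "body": {"deltas": [[[0, 0, -0.1, 0.4, 0], [0, 0, 0, 0.4, 0], [0, 0, 0, 0.4, 0], [0, 0, 0, 0.4, 0], [0, 0, 0, 0.2, 0], [0, 0, 0, 0, 0]]]}}

```text
clock: 34.25
tcp_pos: [503.0, -270.7, 145.6]
orientation: [-0.0, 0.793, 0.609, -0.0]
ft_force: [-0.4, 0.1, -1.1]
width: 27.3
```

```bash
python3 look2.py 30
```

```text
clock 34.25 shift cm [-0.03 -0.01  0.06] twist -0.25 psi -0.2613 tcp [ 503.  -270.7  145.6] tilt [-0.001  0.001 -1.   ] w 27.3 q6 1.21
[ 0.29062822 -0.29782425  0.22108989]
```

View pics/c30.png

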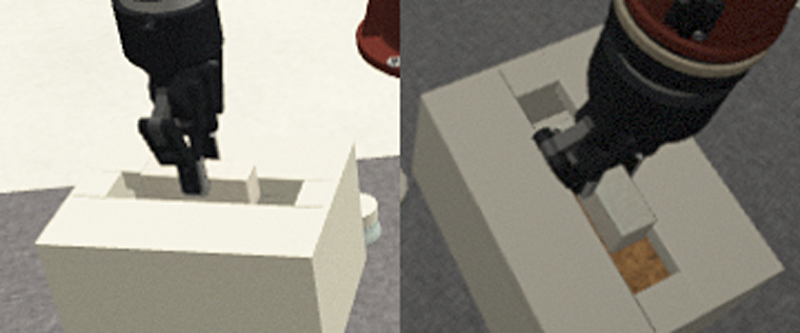

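Block is in the slot. Release and retreat.

{"method": "send_rows", "body": {"deltas": [[[0.5, 0, 0, 0, 0], [1, 0, 0, 0, 0], [1, 0, 0, 0, 0], [1, 0, 0, 0, 0], [1, 0, 0, 0, 0], [1, 0, 0, -1, 0], [1, 0, 0, -2, 0], [1, 0, 0, -2, 0], [1, 0, 0, -3, 0], [1, 0, 0, -3, 0], [1, 1, 0, -2, 0], [1, 2.5, 0, 0, 0], [1, 2.5, 0, 0, 0], [1, 2.5, 0, 0, 0], [1, 2.5, 0, 0, 0], [1, 2.5, 0, 0, 0], [1, 2.5, 0, 0, 0], [1, 1, 0, 0, 0], [1, 0, 0, 0, 0]]]}}

```text
clock: 35.93
tcp_pos: [547.6, -104.8, 277.0]
orientation: [0.0, 0.792, 0.61, 0.0]
ft_force: [0.7, -0.0, -0.3]
width: 85.1
```

```bash
python3 look2.py 31; cp pics/s31.png pics/full31.png; python3 -c "
from h import *
p=snap('wrist','w31')"
```

```text
clock 35.93 shift cm [-17.22  -0.09  13.2 ] twist -0.09 psi -0.2586 tcp [ 547.6 -104.8  277. ] tilt [ 0.001  0.    -1.   ] w 85.1 q6 1.51
[ 0.28053835  0.12163898 -0.488298  ]
```

View pics/c31.png

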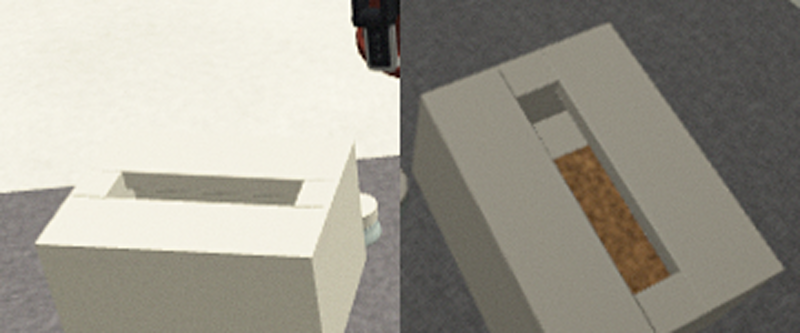

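View pics/s31.png

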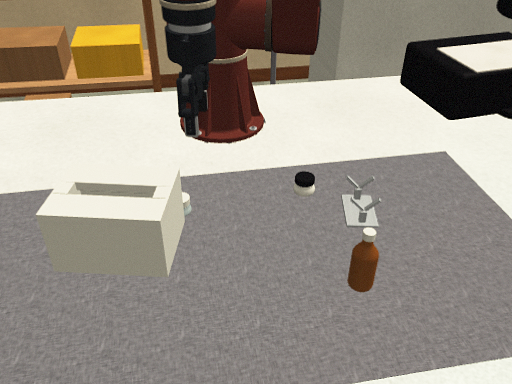

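View pics/d31.png

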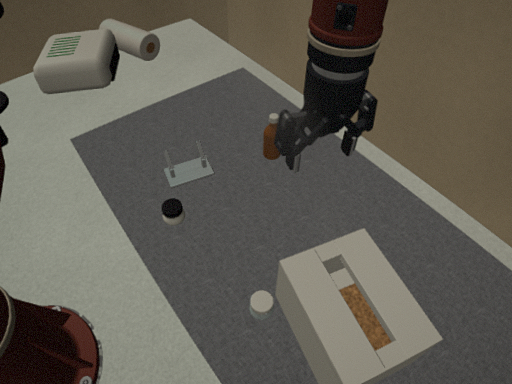

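```bash
python3 -c "
from h import *
print(workorder.finish_job());st()"
```

```text
the job is handed in; nothing more can be done
None
the job is handed in; nothing more can be done
```

Both abrasives are in the bin, and the job was handed in at about 36 s, well under the 67 s limit.

**Slab**
- I laid it in the V of the stand and let go. It stuck at about 20°, so I pressed it down with the shut fingers until it lay at 45°, which the camera fit confirmed.
- My first try at taking it by its thickness jammed, and the wrist force reached about 50 N. I opened and re-gripped lower down.
- That turned it mostly upright. It was still about 16° off vertical in the grip, and I posted it on edge that way with no measurable contact force.

**Block**
- I picked it up by its 28 mm width and dropped it straight through the slot.

**Last checks**
- The mat is clear, nothing sticks out of the slot, and the gripper is open and clear of everything.
- The bottle, the jars and the stand look the same as at the start.
- The slab shows through the slot. The block is hidden inside: I saw it partly down the slot before I let go and nowhere outside afterwards, but I never saw it lying in the bin.
- The 50 N was between the fingers and the slab. I took the 40 N limit to cover the arm and gripper body, so I don't count it as a breach.

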